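# Set up the sample mixer's carousel head and jars

### The arm

A 6-joint arm with a two-finger parallel gripper is mounted at the origin on the work surface. World frame = base frame: x ahead of the robot, y to its left, z up, the work surface at z = 0. Lengths are in m, angles in rad, forces in N, time in s.
With the tool pointing down it reaches from about 0.4 to 0.825 m from the base axis. Payload 7 kg.
Tool frame: the origin (TCP) lies midway between the tips of the shut fingers; the grasp point (between the pads) lies 19 mm behind it; z points along the fingers, y is the line along which they close (so a half turn about z gives the same grasp; the last joint's range is limited). The gripper opens to 88 mm and grips with 3 to 60 N. Pads are 19 mm wide; open, the fingers measure 130 mm over their backs; the gripper's body (78 mm by 193 mm) begins 47 mm behind the grasp point.
Start: joints at [1.432, 0.359, 0.012, 0, -1.224, -0.288], TCP at [0.279, 0.614, 0.227] pointing down, gripper open.
Joint ranges: [-3.07, 3.07], [-1.43, 2.12], [-1.02, 1.25], [-3.03, 1.67], [-3.05, -0], [-3.03, 3.03]. Speed limits (rad/s): [2.39, 2.39, 3.01, 3.14, 3.14, 3.14].

### API

Orientations are given as [roll, pitch, yaw] about the fixed x, y, z axes, in that order (R = Rz(yaw) Ry(pitch) Rx(roll)).
In Python, from station import arm gives the robot as it stands.
- The arm moves only by the tool servo_tool, never from a script. Its argument "deltas" is a list of rows, each a list of 7 numbers: the closure, from -1 (fully open) to 1 (shut), then the shift along the tool's x, y, z in mm, then the turn, a rotation vector about the tool's x, y, z in degrees. In form: [[gripper, x, y, z, ax, ay, az], ...]. A call has 1 to 20 rows; each row shifts and turns the commanded pose from where the row before left it, along the tool's axes as they then stand; what a row does not reach is not made up. A row lasts 1/12 s, in which the tool goes at most 41.7 mm and 7.16 degrees, less where a joint would pass 70% of its speed; a pose out of reach is approached as far as the arm can. A call is refused whole if a number of a shift passes 41.7 or a number of a turn 7.16, either way. A call with a gripper value outside its range is refused whole. The fingers move at their own pace and stop on an object; "squeeze" is the grip in N (left out, the last holds). Time passes only in rows, so rows that do not move let the fingers close. It gives the time, the measured TCP pose, the force, the opening and the grip force at its end, in the units of the state.
- arm.get_state(): the state, without advancing time (a new reading comes with each control period).
- arm.grab_frame(name): name is "side" or "top" or "wrist"; returns a dict with "color" (400x640x3 uint8, red, green, blue), "K" (3x3 intrinsics, pixels), "position" and "orientation" of the camera in the world. Camera axes: x right, y down, z forward; pixel columns grow to the right and rows downward; lengths in m; the calibration is good to about 2 mm. A picture is of the moment at which its call begins. There is no depth.
- arm.job_done(): hands the job in; it is judged then, once.
Trained networks look in a picture, given as the dict that the camera call returned (one of the last four; its "shot" number tells which), for a name from the list of things; names that differ only in an ending like _2 or _b are one class to them, and where a whole thing is asked for, a point or a joint stands for the part that bears it (a point fixed in the world has none). Each returns a list of dicts, best first, with "conf" (0 to 1); they miss things now and then, are a little off and sometimes report something else, mostly with a low value. They report only what shows in the picture. A call takes as long as a camera call. They do not tell look-alikes from the thing itself.
- arm.recognise(query, picture): "at" ([x, y, z] in m, in the coordinates of the camera as it stood for that picture, good to about 4 mm: the middle of the surface that is visible of it).
The state is a dict: "t": time; "q": joint angles; "qd": joint speeds; "joint_efforts": joint torques, N m; "eef_pos": TCP position; "ee_rot": TCP orientation; "force": force on the tool from outside, world axes, zero at the start; "moment": the same for the moment, N m; "width": finger opening in m; "gripper_force": force on a finger pad.
Only numpy, scipy, OpenCV 4.12 (cv2) and the standard library are available. Lean on these libraries where they do the work, as an engineer would, in place of code of your own. Each camera call takes 0.05 s, during which the arm holds its last target. There are 200 camera calls.

### The job

Set up the bench mixer: pull its lock knob fully out, move the carousel head from its stand to the spindle and seat it fully home with its drive slot over the dogs, then push the lock knob home. Next stand every amber sample jar upright in a pocket of the head, one to a pocket, and only then turn the speed selector clockwise from off to the third click. Leave the reagent bottle and the beaker standing where they are.

Things in the scene. Friction and masses are not known exactly. Their poses are not given: they have to be found in the camera images.
- head_handle (a point): Carousel head (loose, 0.45 to 0.66 kg), parked in a white stand. This point: centre of its black handle bar, 64 long x 16 wide x 28 mm high, on an 18 mm stem at the head's middle; x along the bar, z up. An aluminium disc, 196 mm across, 6 mm thick, has its top 33 mm below this point and four pockets 66 mm from the axis, 45 deg off the bar's direction. A half turn makes no difference.
- head_seat (a point): Centre of the carousel head's seat face, 53 mm below the handle point: underside of a steel drive block (64 x 58 x 14 mm) under the disc, with a drive slot 13 mm wide, 14 mm deep, open at both ends, along this point's x (parallel to the handle bar). From here a steel tapered shank goes 40 mm farther down, 30 mm diameter at the top, 19 mm at the tip. z up.
- stand (a point): White parking stand, a fixed block 110 x 110 x 50 mm with a 33 mm hole down its middle in which the head's shank hangs, the seat face resting on the block. This point is the middle of its top face. It stays where it is.
- spindle_nose (a point): Centre of the flat top of the mixer's steel spindle nose (72 mm diameter, fixed, 110 mm above table), z up. A tapered bore, 33 mm at the mouth, 44 mm deep, is 1 mm clear of the shank. Two round-topped dogs 10 mm wide, 9 mm high stand 18 to 34 mm from the axis on this point's +x and -x. Slot over dogs: the seat face comes down onto this face; otherwise it stays some 9 mm too high.
- lock (a joint): Spindle lock slide: 0 m pushed home, 0.030 m pulled fully out. Two detents, home and out: it springs to the nearer end, peak about 7 N midway to pass over.
- lock_knob (a point): Centre of the black round lock knob (30 mm diameter, 24 mm long) on a horizontal 10 mm rod from the front of the mixer's grey console, 104 mm above the table. x is the rod's axis: out is -x (towards the robot), home is +x; z up. When home it is 29 mm clear of the console's front; the console's top is 130 mm, the white deck beneath 60 mm above the table.
- selector (a joint): Speed selector: 0 rad at off (its start), grows clockwise seen from above, one detent click every 0.5 rad (clicks 1 to 4 at 0.5, 1.0, 1.5, 2.0; stop at 2.0). It springs to the nearest click; up to about 0.12 N m is needed.
- selector_grip (a point): On the upright axis of the selector, at the height to grip: a black bar 49 long x 14 mm wide on the console's top, which lies 37 mm below this point; the bar's top is 13 mm above it. x runs along the bar and turns with it; a white mark on the bar's -x half is the pointer; five ticks on the console mark off and the four clicks.
- pocket1 (a point): Where the centre of a jar belongs in pocket 1 of the carousel head; moves with the head. The pocket is an upright ring of 58 mm inner diameter, 64 mm outer, 14 mm high; its floor (the disc) is 21 mm below this point. z up.
- pocket2 (a point): Where the centre of a jar belongs in pocket 2 of the carousel head; moves with the head. The pocket is an upright ring of 58 mm inner diameter, 64 mm outer, 14 mm high; its floor (the disc) is 21 mm below this point. z up.
- pocket3 (a point): Where the centre of a jar belongs in pocket 3 of the carousel head; moves with the head. The pocket is an upright ring of 58 mm inner diameter, 64 mm outer, 14 mm high; its floor (the disc) is 21 mm below this point. z up.
- pocket4 (a point): Where the centre of a jar belongs in pocket 4 of the carousel head; moves with the head. The pocket is an upright ring of 58 mm inner diameter, 64 mm outer, 14 mm high; its floor (the disc) is 21 mm below this point. z up.
- jar1_center (a point): Squat sample jar, amber with white lid, 52 mm diameter, 42 mm high, 0.08 to 0.17 kg, loose, standing on the table. This point is its centre, half-way up (21 mm); z along its axis, up. May be absent.
- jar2_center (a point): Squat sample jar, amber with white lid, 52 mm diameter, 42 mm high, 0.08 to 0.17 kg, loose, standing on the table. This point is its centre, half-way up (21 mm); z along its axis, up. May be absent.
- jar3_center (a point): Squat sample jar, amber with white lid, 52 mm diameter, 42 mm high, 0.08 to 0.17 kg, loose, standing on the table. This point is its centre, half-way up (21 mm); z along its axis, up. May be absent.
- jar4_center (a point): Squat sample jar, amber with white lid, 52 mm diameter, 42 mm high, 0.08 to 0.17 kg, loose, standing on the table. This point is its centre, half-way up (21 mm); z along its axis, up. May be absent.
- reagent: White reagent bottle with blue cap, 42 mm diameter, 125 mm high; a bystander, leave alone. Origin: centre of its underside.
- beaker: Glass beaker, 52 mm rim diameter, 65 mm high; a bystander, leave alone. Origin: centre of its underside.
Not all that is in view belongs to the job. Leave any yellow look-alike of the part that bears jar3_center alone.

How it is judged:
By the outcome, as a careful person would: the job done as asked, in the order asked, and still so for the second after the job is handed in, with the robot touching nothing.
Of jar1, jar2, jar3, jar4 only 2 to 4 are there at a start; the rules pass over those that are not, and their reading is None.
At some moment in a run one of jar1, jar2, jar3, jar4 may be knocked a few centimetres aside while the robot is not near it.
It also fails if it takes over 210 s, if anything falls off the work surface, if the arm or the gripper's body presses on something with over 40 N, if the wrist force passes 120 N, or if a joint passes its speed limit or range.

## Working session

There is one attempt and no reset: what is moved stays moved. The work goes in short steps, Python scripts to look and compute and a tool call to move; the robot and the scene stay as the last step left them, time stands still between calls to the robot, and variables do not carry over. Pictures are saved under pics/ and viewed, at most 14 in all, crops included, and the job is handed in when it is done.

Besides the shell and the picture viewer there is one more tool, called after "Emit:" as name(argument=value, ...) on one line, values as JSON. servo_tool: Moves the arm, as the interface text tells. Its arguments: {"type":"object","properties":{"deltas":{"type":"array","items":{"type":"array","items":{"type":"number"}}},"squeeze":{"type":"number"}},"required":["deltas"]}

```bash
ls; mkdir -p pics
cat > h.py <<'E'
import numpy as np,cv2
from scipy.spatial.transform import Rotation as R
from station import arm
def Rm(o):
    o=np.array(o,float)
    if o.shape==(3,3): return o
    return R.from_euler('xyz',o).as_matrix()
def grab(n,save=None):
    f=arm.grab_frame(n)
    if save: cv2.imwrite(f'pics/{save}.png',f['color'][:,:,::-1])
    return f
def find(q,f,k=6,mc=0.2):
    out=[]
    for d in arm.recognise(q,f)[:k]:
        if d['conf']<mc: continue
        p=np.array(d['at']); w=Rm(f['orientation'])@p+np.array(f['position'])
        u=f['K']@(p/p[2]); out.append((w,u[:2],d['conf']))
        print(q,np.round(w,4),np.round(u[:2]).astype(int),round(d['conf'],2))
    return out
def ray(f,uv):
    d=np.linalg.inv(f['K'])@np.array([uv[0],uv[1],1.]); return np.array(f['position']),Rm(f['orientation'])@d
def atz(f,uv,z):
    c,d=ray(f,uv); return c+d*(z-c[2])/d[2]
def tri(*fu):
    A=np.zeros((3,3));b=np.zeros(3)
    for f,uv in fu:
        c,d=ray(f,uv);d=d/np.linalg.norm(d);P=np.eye(3)-np.outer(d,d);A+=P;b+=P@c
    return np.linalg.solve(A,b)
def proj(f,w):
    p=Rm(f['orientation']).T@(np.array(w)-np.array(f['position']));u=f['K']@(p/p[2]);return u[:2]
E
python3 - <<'E'
from h import *
s=arm.get_state();print(s)
for n in ['top','side']:
    f=grab(n,n+'0');print(n,f['position'],f['orientation'],f['K'][0,0],f['shot'])
    for q in ['head_handle','stand','spindle_nose','lock_knob','selector_grip','jar1_center','reagent','beaker','head_seat']: find(q,f)
E
```

```text
pics
{'t': 0.0, 'q': array([ 1.43213528e+00,  3.59420098e-01,  1.10758432e-02, -3.82101516e-04,
       -1.22412062e+00, -2.88114560e-01]), 'qd': array([-0.00097411, -0.00057798,  0.00070175, -0.00175304,  0.00035623,
       -0.00044861]), 'joint_efforts': array([ 9.32959629e-04, -5.82719707e+01,  2.93070710e+01,  6.99750736e+00,
        6.99098004e-03, -1.50454903e-04]), 'eef_pos': array([0.27920978, 0.61400331, 0.22560286]), 'ee_rot': array([ 3.13989080e+00, -1.29768479e-04, -4.26905624e-01]), 'force': array([-0.20225928,  0.1171454 , -0.35674859]), 'moment': array([ 0.02674987, -0.04403383,  0.00623592]), 'gripper_force': 0.0, 'width': 0.08785600357645518}
top [0.46443868 0.01431347 1.16717276] [-3.10165313e+00 -2.77632479e-03 -1.54922040e+00] 362.0925783566216 1
head_handle [ 0.5818 -0.2871  0.0686] [417 181] 0.61
stand [ 0.6004 -0.0876  0.1454] [354 170] 0.74
spindle_nose [0.5762 0.1    0.1079] [289 179] 0.55
spindle_nose [ 0.5763 -0.2928  0.0709] [419 183] 0.34
lock_knob [ 0.4829 -0.0841  0.1203] [351 212] 0.49
selector_grip [ 0.5994 -0.0883  0.1381] [354 171] 0.55
jar1_center [
[... 291 characters left out ...]
0  4.29983585e-04 -8.35624765e-01] 452.4067179497517 2
head_handle [ 0.5724 -0.3023  0.065 ] [431 267] 0.56
stand [ 0.5312 -0.3195  0.0103] [424 294] 0.64
stand [ 0.5738 -0.2987  0.0654] [430 266] 0.38
spindle_nose [0.5613 0.0806 0.1019] [316 192] 0.89
lock_knob [ 0.479  -0.0901  0.1112] [343 234] 0.67
lock_knob [ 0.393  -0.1856  0.0723] [350 283] 0.5
selector_grip [ 0.5978 -0.1016  0.1521] [376 201] 0.6
jar1_center [ 0.4013 -0.3028  0.0419] [390 316] 0.82
reagent [ 0.3928 -0.1848  0.074 ] [350 282] 0.8
beaker [0.5955 0.3076 0.0451] [272 169] 0.78
beaker [ 0.3943 -0.1909  0.0731] [352 284] 0.32
head_seat [0.4013 0.3185 0.036 ] [223 199] 0.63
head_seat [ 0.5707 -0.2965  0.0716] [429 265] 0.58
```

View pics/top0.png

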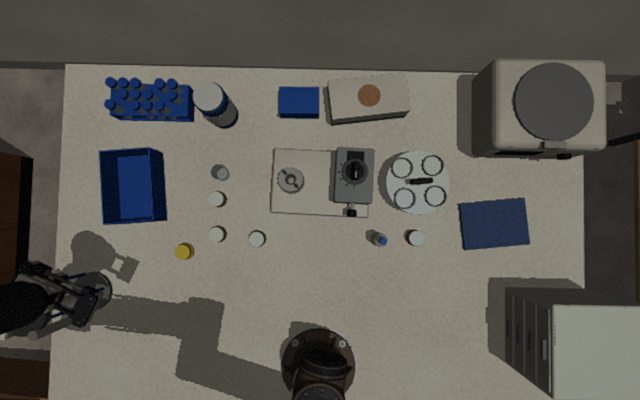

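View pics/side0.png

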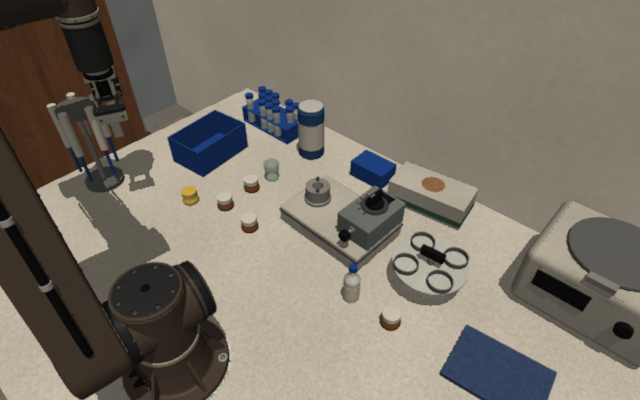

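Top view: amber jars with white lids at (217,199), (217,234), (257,239) and (415,237). The yellow look-alike at (184,252) and the glass beaker at (220,172) are to be avoided. The lock knob is at (351,212), the selector at (354,171), the spindle at (290,180), the head in its stand at (418,182) and the reagent bottle at (380,239). The side view agrees: three amber jars at left, one at (390,317), and yellow at (190,195).

Emit:
servo_tool(deltas=[[-1, 0, 0, 0, 0, 0, -6.1], [-1, 0, 0, 0, 0, 0, -6.1], [-1, 0, 0, 0, 0, 0, -6.1], [-1, 0, 0, 0, 0, 0, -6.1], [-1, 10, 40, -3, 0, 0, 0], [-1, 10, 40, -3, 0, 0, 0], [-1, 10, 40, -3, 0, 0, 0], [-1, 10, 40, -3, 0, 0, 0], [-1, 10, 40, -3, 0, 0, 0], [-1, 10, 40, -3, 0, 0, 0], [-1, 10, 40, -3, 0, 0, 0], [-1, 10, 40, -3, 0, 0, 0], [-1, 10, 40, -3, 0, 0, 0], [-1, 10, 40, -3, 0, 0, 0], [-1, 10, 40, -3, 0, 0, 0], [-1, 10, 40, -3, 0, 0, 0], [-1, 10, 40, -3, 0, 0, 0], [-1, 10, 40, -3, 0, 0, 0], [-1, 10, 40, -3, 0, 0, 0], [-1, 10, 40, -3, 0, 0, 0]])

```text
t: 2.67
eef_pos: [0.4388, -0.0278, 0.2753]
ee_rot: [-3.141, -0.002, -0.001]
force: [1.6, 0.8, -0.5]
width: 0.0873
gripper_force: 0.0
```

Run:
```python
from h import *
s=arm.get_state();print(s['eef_pos'],s['ee_rot'],s['t'])
f=grab('wrist','w1');print(f['position'],f['orientation'],f['K'][0,0])
for q in ['lock_knob','spindle_nose','selector_grip']: find(q,f)
```

```text
[ 0.43879249 -0.02777917  0.27534803] [-3.14100600e+00 -1.62604785e-03 -5.03654797e-04] 2.6667
[ 0.50412592 -0.02843585  0.43401475] [ 2.89268249e+00  1.43433983e-03 -1.57222624e+00] 354.2691364685511
lock_knob [ 0.4858 -0.0827  0.1151] [379 128] 0.57
lock_knob [ 0.5756 -0.0912  0.14  ] [400   9] 0.27
spindle_nose [0.5684 0.0899 0.1116] [176  28] 0.91
spindle_nose [ 0.5483 -0.265   0.0662] [560  60] 0.57
spindle_nose [ 0.4856 -0.0842  0.1188] [381 129] 0.54
selector_grip [ 0.5761 -0.0921  0.1424] [402   7] 0.57
```

View pics/w1.png

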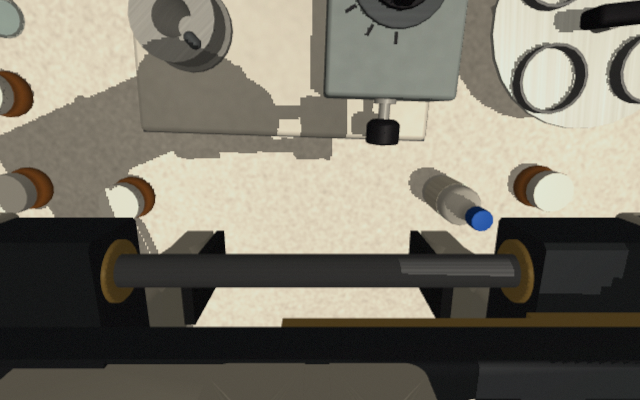

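View w1: the knob is at (382,131) in front of the console, the spindle with dogs at about (185,30), the reagent bottle's cap at (480,218). The knob is clear for a grasp from above.

Emit:
servo_tool(deltas=[[-1, 15.5, 19, 10, 0, 0, 0], [-1, 15.5, 19, 10, 0, 0, 0], [-1, 15.5, 19, 20, 0, 0, 0], [-1, 0, 0, 30, 0, 0, 0], [-1, 0, 0, 30, 0, 0, 0], [-1, 0, 0, 30, 0, 0, 0], [-1, 0, 0, 25, 0, 0, 0], [-1, 0, 0, 15, 0, 0, 0], [-1, 0, 0, 10, 0, 0, 0], [-1, 0, 0, 9, 0, 0, 0], [1, 0, 0, 0, 0, 0, 0], [1, 0, 0, 0, 0, 0, 0], [1, 0, 0, 0, 0, 0, 0], [1, 0, 0, 0, 0, 0, 0], [1, 0, 0, 0, 0, 0, 0], [1, 0, 0, 0, 0, 0, 0], [1, 0, 0, 0, 0, 0, 0]], squeeze=30)

```text
t: 4.28
eef_pos: [0.4855, -0.0828, 0.086]
ee_rot: [-3.141, -0.001, -0.001]
force: [-0.2, -0.0, -0.1]
width: 0.0464
gripper_force: 0.0
```

Emit:
servo_tool(deltas=[[1, 0, 0, 0, 0, 0, 0], [1, 0, 0, 0, 0, 0, 0], [1, 0, 0, 0, 0, 0, 0], [1, 0, 0, 0, 0, 0, 0], [1, 0, 0, 0, 0, 0, 0], [1, 0, 0, 0, 0, 0, 0], [1, -4, 0, 0, 0, 0, 0], [1, -4, 0, 0, 0, 0, 0], [1, -4, 0, 0, 0, 0, 0], [1, -4, 0, 0, 0, 0, 0], [1, -4, 0, 0, 0, 0, 0], [1, -4, 0, 0, 0, 0, 0], [1, -4, 0, 0, 0, 0, 0], [1, -3, 0, 0, 0, 0, 0], [1, -1, 0, 0, 0, 0, 0], [1, 0, 0, 0, 0, 0, 0]])

```text
t: 5.62
eef_pos: [0.4555, -0.0859, 0.086]
ee_rot: [3.137, -0.004, 0.0]
force: [14.4, -29.5, -14.3]
width: 0.028
gripper_force: 30.0
```

Emit:
servo_tool(deltas=[[-1, 0, 0, 0, 0, 0, 0], [-1, 0, 0, 0, 0, 0, 0], [-1, 0, 0, 0, 0, 0, 0], [-1, 0, 0, 0, 0, 0, 0], [-1, 0, 0, 0, 0, 0, 0], [-1, 0, 0, 0, 0, 0, 0], [-1, 0, 0, 0, 0, 0, 0], [-1, 0, 0, -15, 0, 0, 0], [-1, 0, 0, -30, 0, 0, 0], [-1, 0, 0, -30, 0, 0, 0], [-1, 0, 0, -30, 0, 0, 0], [-1, 0, 0, -30, 0, 0, 0], [-1, 0, 0, -30, 0, 0, 0], [-1, 0, 0, -30, 0, 0, 0], [-1, 8, 35, 0, 0, 0, 0], [-1, 8, 35, 0, 0, 0, 0], [-1, 8, 35, 0, 0, 0, 0], [-1, 8, 35, 0, 0, 0, 0], [-1, 8, 35, 0, 0, 0, 0], [-1, 8, 35, 0, 0, 0, 0]])

```text
t: 7.28
eef_pos: [0.5012, -0.2943, 0.2805]
ee_rot: [-3.141, -0.0, -0.001]
force: [1.0, 1.0, 1.1]
width: 0.0876
gripper_force: 0.0
```

Run:
```python
from h import *
s=arm.get_state();print(s['eef_pos'],s['ee_rot'],s['t'])
f=grab('wrist','w2');print(f['position'],f['orientation'])
for q in ['lock_knob','head_handle','stand','pocket1','selector_grip','jar1_center']: find(q,f)
g=grab('top'); find('lock_knob',g)
```

```text
[ 0.50117098 -0.29434913  0.28052183] [-3.14142110e+00 -1.51478914e-04 -5.19909755e-04] 7.2833
[ 0.56675728 -0.29495472  0.43908665] [ 2.89119836e+00  9.51188686e-04 -1.57222035e+00]
lock_knob [ 0.4811 -0.089   0.1127] [101 199] 0.72
head_handle [ 0.5857 -0.2896  0.0729] [312  86] 0.71
head_handle [ 0.4213 -0.2989  0.0413] [321 233] 0.67
pocket1 [ 0.5838 -0.2924  0.0714] [315  89] 0.96
selector_grip [ 0.6034 -0.0989  0.1583] [53 56] 0.98
selector_grip [ 0.4804 -0.0894  0.1066] [105 198] 0.32
jar1_center [ 0.4211 -0.2974  0.0416] [319 233] 0.59
lock_knob [ 0.4579 -0.0849  0.1145] [351 220] 0.59
```

View pics/w2.png

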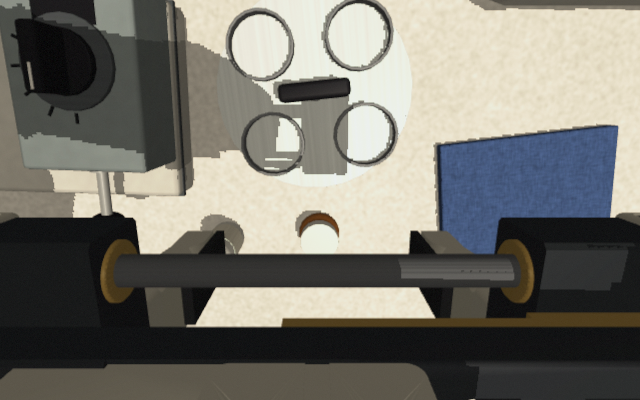

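w2: the handle bar runs from (280,93) to (350,87), the pocket rings are at about (260,45), (359,35), (272,144) and (365,134), and an amber jar is at (319,233). The rod shows long, so the knob is out. Next I fit the bar and rings.

Run:
```python
from h import *
f=grab('wrist'); g=grab('top')
im=cv2.cvtColor(f['color'],cv2.COLOR_RGB2GRAY)
m=(im<60).astype(np.uint8)
n,l,st,c=cv2.connectedComponentsWithStats(m)
for i in range(1,n):
    x,y,w,h,a=st[i]
    if 215<x<420 and y<190 and a>100:
        pts=np.argwhere(l==i)[:,::-1].astype(np.float32)
        print(st[i],c[i],cv2.minAreaRect(pts))
gt=cv2.cvtColor(g['color'],cv2.COLOR_RGB2GRAY)
n,lt,stt,ct=cv2.connectedComponentsWithStats((gt<60).astype(np.uint8))
for i in range(1,n):
    x,y,w,h,a=stt[i]
    if 380<x<450 and 150<y<215 and a>15: print('top',stt[i],ct[i])
# ring candidates
e=cv2.HoughCircles(cv2.medianBlur(im[:190],3),cv2.HOUGH_GRADIENT,1.2,60,param1=120,param2=25,minRadius=24,maxRadius=40)
for u,v,r in e[0]:
    print(u,v,r,np.round(atz(f,(u,v),0.084),4))
for u,v in [(260,45),(359,35),(272,144),(365,134)]: print(np.round(atz(f,(u,v),0.084),4))
```

```text
[341   0  52  43 199] [375.68844221  11.71859296] ((372.73779296875, 15.472190856933594), (59.36328887939453, 24.998615264892578), 32.61924362182617)
[233  12  49  39 152] [248.81578947  21.89473684] ((251.1573028564453, 25.651687622070312), (22.04795265197754, 56.6038818359375), 57.9946174621582)
[ 281   78   72   25 1294] [316.85625966  89.96676971] ((316.8232727050781, 90.07123565673828), (18.633892059326172, 71.65673065185547), 83.9909896850586)
[369 114  29  50 104] [389.36538462 143.02884615] ((386.8984680175781, 141.72384643554688), (17.062049865722656, 52.92447280883789), 22.203479766845703)
[246 121  36  52 158] [254.12025316 151.10759494] ((258.5560607910156, 151.37445068359375), (56.79788589477539, 22.148712158203125), 63.88608932495117)
263.40002 46.2 35.28 [ 0.6213 -0.2422  0.084 ]
359.40002 36.600002 33.96 [ 0.6295 -0.3316  0.084 ]
274.2 143.40001 31.2 [ 0.531  -0.2495  0.084 ]
369.0 136.20001 29.76 [ 0.5381 -0.3439  0.084 ]
60.600002 65.4 37.920002 [ 0.6044 -0.0495  0.084 ]
[ 0.6223 -0.239   0.084 ]
[ 0.6309 -0.3312  0.084 ]
[ 0.5304 -0.2473  0.084 ]
[ 0.5402 -0.3398  0.084 ]
```

Emit:
servo_tool(deltas=[[-1, 0, 0, 0, 0, 0, 7.04], [-1, 0, 0, 0, 0, 0, 7.04], [-1, 0, 0, 0, 0, 0, 7.04], [-1, 0, 0, 0, 0, 0, 7.04], [-1, 0, 0, 0, 0, 0, 7.04], [-1, 0, 0, 0, 0, 0, 7.04], [-1, 0, 0, 0, 0, 0, 7.04], [-1, 0, 0, 0, 0, 0, 7.04], [-1, 0, 0, 0, 0, 0, 7.04], [-1, 0, 0, 0, 0, 0, 7.04], [-1, 0, 0, 0, 0, 0, 7.04], [-1, 0, 0, 0, 0, 0, 7.04], [-1, 1, -20, 0, 0, 0, 0], [-1, 1, -20, 0, 0, 0, 0], [-1, 1, -20, 20, 0, 0, 0], [-1, 1, -20, 20, 0, 0, 0], [-1, 0, 0, 20, 0, 0, 0], [-1, 0, 0, 20, 0, 0, 0], [-1, 0, 0, 0, 0, 0, 0]])

```text
t: 9.42
eef_pos: [0.5793, -0.2875, 0.196]
ee_rot: [3.135, 0.003, -1.475]
force: [-0.8, -0.2, -1.6]
width: 0.0874
gripper_force: 0.0
```

Run:
```python
from h import *
s=arm.get_state();print(s['eef_pos'],s['ee_rot'],s['t'])
f=grab('wrist','w3');print(f['position'],f['orientation'])
for q in ['head_handle','pocket1']: find(q,f)
print(proj(f,[.581,-.2905,.117]))
```

```text
[ 0.57927086 -0.28753253  0.19595072] [ 3.13538359  0.00318802 -1.47500105] 9.4167
[ 0.58593709 -0.35447876  0.35428207] [ 2.88730364 -0.00640828 -3.04669498]
head_handle [ 0.5874 -0.3086  0.0722] [307 163] 0.73
pocket1 [ 0.5827 -0.3115  0.0676] [313 160] 0.67
[312.91803007 200.36553365]
```

View pics/w3.png

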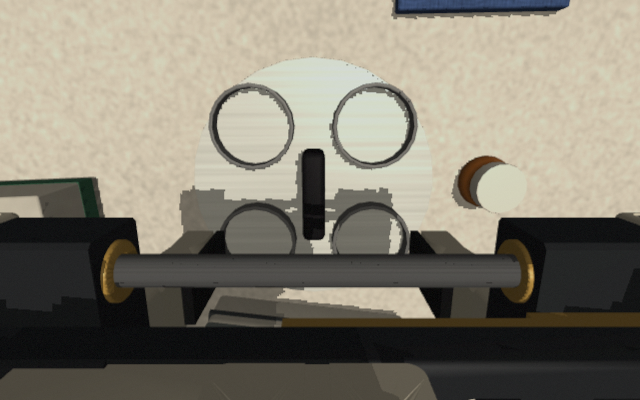

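w3: the bar stands upright in the picture from (313,150) to (314,239), between the fingers and aligned with the tool. A jar is at (495,186).

Emit:
servo_tool(deltas=[[-1, 2, -0.6, 20, 0, 0, 0], [-1, 2, -0.6, 30, 0, 0, 0], [-1, 0, 0, 30, 0, 0, 0], [-1, 0, 0, 15, 0, 0, 0], [-1, 0, 0, 10, 0, 0, 0], [-1, 0, 0, 5, 0, 0, 0], [0.5, 0, 0, 0, 0, 0, 0], [1, 0, 0, 0, 0, 0, 0], [1, 0, 0, 0, 0, 0, 0], [1, 0, 0, 0, 0, 0, 0], [1, 0, 0, 0, 0, 0, 0], [1, 0, 0, 0, 0, 0, 0], [1, 0, 0, 0, 0, 0, 0], [1, 0, 0, 0, 0, 0, 0], [1, 0, 0, 0, 0, 0, 0], [1, 0, 0, 0, 0, 0, 0], [1, 0, 0, 0, 0, 0, 0], [1, 0, 0, 0, 0, 0, 0], [1, 0, 0, 0, 0, 0, 0], [1, 0, 0, 0, 0, 0, 0]], squeeze=55)

```text
t: 11.23
eef_pos: [0.5823, -0.293, 0.0904]
ee_rot: [3.141, 0.0, -1.476]
force: [-1.8, -0.6, 0.8]
width: 0.0157
gripper_force: 55.1
```

Run:
```python
import cv2,numpy as np
a=cv2.imread('pics/w1.png')[0:80,120:250]; t=cv2.imread('pics/top0.png')[155:205,262:318]
a=cv2.resize(a,None,fx=6,fy=6,interpolation=cv2.INTER_CUBIC)[:,:780]
cv2.imwrite('pics/c1.png',a)
```

```text
(no output)
```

View pics/c1.png

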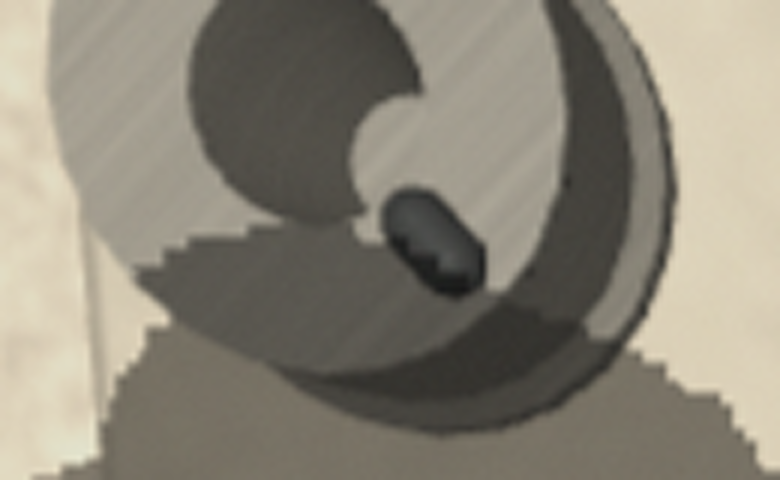

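Emit:
servo_tool(deltas=[[-1, 0, 0, 0, 0, 0, 0], [-1, 0, 0, 0, 0, 0, 0], [-1, 0, 0, 0, 0, 0, 0], [-1, 0, 0, 0, 0, 0, 0], [-1, 0, 0, -30, 0, 0, 0], [-1, 0, 0, -40, 0, 0, 0], [-1, 0, 0, -40, 0, 0, 0], [-1, -33.6, -2, -5, 0, 0, 0], [-1, -33.6, -2, -5, 0, 0, 0], [-1, -33.6, -2, -5, 0, 0, 0], [-1, -33.6, -2, -5, 0, 0, 0], [-1, -33.6, -2, -5, 0, 0, 0], [-1, -33.6, -2, -5, 0, 0, 0], [-1, -33.6, -2, -5, 0, 0, 0], [-1, -33.6, -2, -5, 0, 0, 0], [-1, -33.6, -2, -5, 0, 0, 0], [-1, -33.6, -2, -5, 0, 0, 0], [-1, -33.6, -2, -5, 0, 0, 0], [-1, -33.6, -2, -5, 0, 0, 0], [-1, -33.6, -2, -5, 0, 0, 0]])

```text
t: 12.9
eef_pos: [0.5666, 0.146, 0.2662]
ee_rot: [-3.141, 0.0, -1.475]
force: [-0.5, -0.7, -0.6]
width: 0.0878
gripper_force: 0.0
```

Run:
```python
from h import *
s=arm.get_state();print(s['eef_pos'],s['ee_rot'],s['t'])
f=grab('wrist');f=grab('wrist');print(repr(f['position']),repr(f['orientation']))
import pickle;pickle.dump(f,open('w4.pkl','wb'))
r=find('spindle_nose',f);u=proj(f,r[0][0]);x0,y0=max(0,int(u[0])-65),max(0,int(u[1])-50);print(x0,y0)
cv2.imwrite('pics/w4c.png',cv2.resize(f['color'][y0:y0+100,x0:x0+130,::-1],None,fx=6,fy=6,interpolation=cv2.INTER_CUBIC))
```

```text
[0.56660229 0.14602706 0.26616869] [-3.14092834e+00  3.41939175e-04 -1.47517693e+00] 12.9
array([0.57281349, 0.08386008, 0.42534705]) array([ 2.88875596e+00,  2.46813718e-03, -3.04484339e+00])
spindle_nose [0.5738 0.0927 0.1128] [315 116] 0.77
250 65
```

View pics/w4c.png

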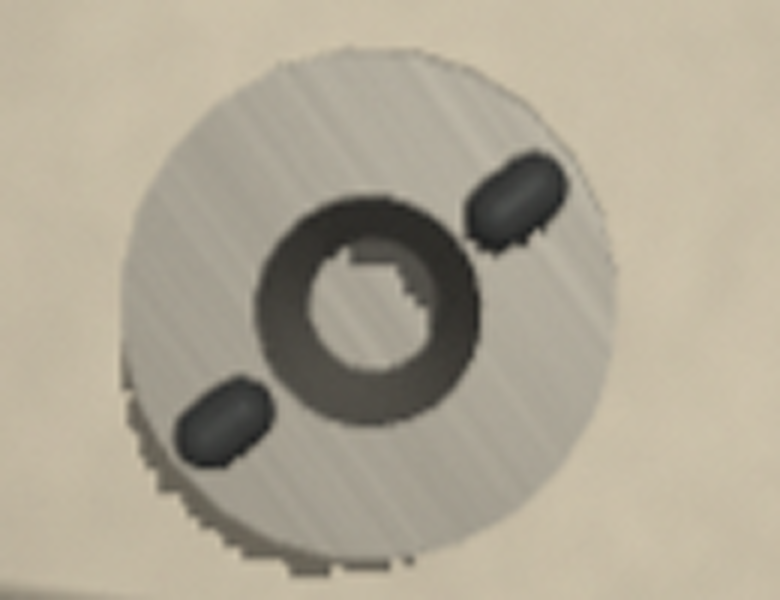

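w4 crop: spindle disc centre near crop (369,303), bore centre (368,310), dogs at (517,200) and (224,421). The dogs run diagonally, and the whole nose is in sight.

Run:
```python
from h import *
import pickle;f=pickle.load(open('w4.pkl','rb'))
P=lambda c:np.array([250+(c[0]+.5)/6-.5,65+(c[1]+.5)/6-.5])
im=cv2.cvtColor(f['color'],cv2.COLOR_RGB2GRAY)[65:165,250:380]
n,l,st,c=cv2.connectedComponentsWithStats((im<85).astype(np.uint8))
cs=[]
for i in range(1,n):
    if st[i][4]>40:
        print(st[i],c[i],np.round(atz(f,c[i]+[250,65],.115),4)); cs.append(atz(f,c[i]+[250,65],.115))
a=atz(f,P((517,200)),.115);b=atz(f,P((224,421)),.115);print('manual dogs',a,b,(a+b)/2,np.degrees(np.arctan2(*(a-b)[1::-1])),np.hypot(*(a-b)[:2]))
print('bore',atz(f,P((368,310)),.110),'disc',atz(f,P((369.5,302)),.110))
```

```text
[ 78  26  16  16 184] [85.49456522 33.39130435] [0.5584 0.0767 0.115 ]
[ 43  33  37  38 761] [61.32063075 50.97240473] [0.5774 0.0931 0.115 ]
[ 29  63  17  15 175] [36.87428571 70.24571429] [0.5969 0.1114 0.115 ]
manual dogs [0.55821833 0.07633193 0.115     ] [0.59691538 0.11094772 0.115     ] [0.57756686 0.09363982 0.115     ] -138.18631375257553 0.05192027334107239
bore [0.57775744 0.09353605 0.11      ] disc [0.57764592 0.09239157 0.11      ]
```

Emit:
servo_tool(deltas=[[-1, 33.7, 2, 0, 0, 0, 0], [-1, 33.7, 2, 0, 0, 0, 0], [-1, 33.7, 2, 0, 0, 0, 0], [-1, 33.7, 2, 0, 0, 0, 0], [-1, 33.7, 2, 0, 0, 0, 0], [-1, 33.7, 2, 0, 0, 0, 0], [-1, 33.7, 2, 0, 0, 0, 0], [-1, 33.7, 2, 0, 0, 0, 0], [-1, 33.7, 2, 0, 0, 0, 0], [-1, 33.7, 2, 0, 0, 0, 0], [-1, 33.7, 2, 0, 0, 0, 0], [-1, 33.7, 2, 0, 0, 0, 0], [-1, 33.7, 2, 0, 0, 0, 0], [-1, 0, 0, 30, 0, 0, 0], [-1, 0, 0, 30, 0, 0, 0], [-1, 0, 0, 30, 0, 0, 0], [-1, 0, 0, 30, 0, 0, 0], [-1, 0, 0, 30, 0, 0, 0], [-1, 0, 0, 15, 0, 0, 0], [-1, 0, 0, 10, 0, 0, 0]])

```text
t: 14.72
eef_pos: [0.5808, -0.2947, 0.0878]
ee_rot: [3.138, 0.001, -1.477]
force: [-0.1, 0.7, 0.8]
width: 0.0873
gripper_force: 0.0
```

Emit:
servo_tool(deltas=[[0, 0, 0, 0, 0, 0, 0], [0.5, 0, 0, 0, 0, 0, 0], [1, 0, 0, 0, 0, 0, 0], [1, 0, 0, 0, 0, 0, 0], [1, 0, 0, 0, 0, 0, 0], [1, 0, 0, 0, 0, 0, 0], [1, 0, 0, 0, 0, 0, 0], [1, 0, 0, 0, 0, 0, 0], [1, 0, 0, 0, 0, 0, 0], [1, 0, 0, 0, 0, 0, 0], [1, 0, 0, 0, 0, 0, 0], [1, 0, 0, 0, 0, 0, 0], [1, 0, 0, 0, 0, 0, 0], [1, 0, 0, 0, 0, 0, 0], [1, 0, 0, -5, 0, 0, 0], [1, 0, 0, -10, 0, 0, 0], [1, 0, 0, -15, 0, 0, 0]], squeeze=55)

```text
t: 16.13
eef_pos: [0.5815, -0.2938, 0.1194]
ee_rot: [3.138, 0.002, -1.476]
force: [0.1, 0.1, -5.9]
width: 0.0153
gripper_force: 55.0
```

Emit:
servo_tool(deltas=[[1, 0, 0, -30, 0, 0, 0], [1, 0, 0, -30, 0, 0, 0], [1, 0, 0, -30, 0, 0, 0], [1, 0, 0, -30, 0, 0, 0], [1, 0, 0, -30, 0, 0, 0], [1, 0, 0, -30, 0, 0, 0], [1, -20, -2, 0, 0, 0, 0], [1, -30, -2.6, 0, 0, 0, 0], [1, -30, -2.6, 0, 0, 0, 0], [1, -30, -2.6, 0, 0, 0, 0], [1, -30, -2.6, 0, 0, 0, 0], [1, -30, -2.6, 0, 0, 0, 0], [1, -30, -2.6, 0, 0, 0, 0], [1, -30, -2.6, 0, 0, 0, 0], [1, -30, -2.6, 0, 0, 0, 0], [1, -30, -2.6, 0, 0, 0, 0], [1, -30, -2.6, 0, 0, 0, 0], [1, -30, -2.6, 0, 0, 0, 0], [1, -30, -2.6, 0, 0, 0, 0], [1, -5.6, 0, 0, 0, 0, 0]])

```text
t: 17.8
eef_pos: [0.5787, 0.0966, 0.3006]
ee_rot: [-3.142, 0.001, -1.473]
force: [-0.0, -1.2, -5.6]
width: 0.0156
gripper_force: 55.0
```

Emit:
servo_tool(deltas=[[1, 0, 0, 0, 0, 0, 6.7], [1, 0, 0, 0, 0, 0, 6.7], [1, 0, 0, 0, 0, 0, 6.7], [1, 0, 0, 0, 0, 0, 6.7], [1, 0, 0, 0, 0, 0, 6.7], [1, 0, 0, 0, 0, 0, 6.7], [1, 0, 0, 0, 0, 0, 6.7], [1, 0, 0, 0, 0, 0, 6.6], [1, 0, 0, 0, 0, 0, 0], [1, 0, 0, 0, 0, 0, 0], [1, 0, 0, 0, 0, 0, 0], [1, 0, 0, 0, 0, 0, 0]])

```text
t: 18.8
eef_pos: [0.579, 0.0927, 0.3007]
ee_rot: [3.142, 0.0, -2.406]
force: [-0.8, 0.4, -5.8]
width: 0.0159
gripper_force: 55.0
```

Run:
```python
from h import *
s=arm.get_state();print(s['eef_pos'],s['ee_rot'],np.degrees(s['ee_rot'][2]),s['t'],s['moment'])
f=grab('wrist','w5')
im=cv2.cvtColor(f['color'],cv2.COLOR_RGB2GRAY)
# expected bar top centre if centred on TCP
p=s['eef_pos'];print(proj(f,p+[0,0,.0265]))
```

```text
[0.57902148 0.09266056 0.30067333] [ 3.14152018e+00  2.25820466e-05 -2.40643093e+00] -137.87833584161976 18.8 [ 0.04219748 -0.09064917 -0.01305565]
[316.52499707 276.22283775]
```

View pics/w5.png

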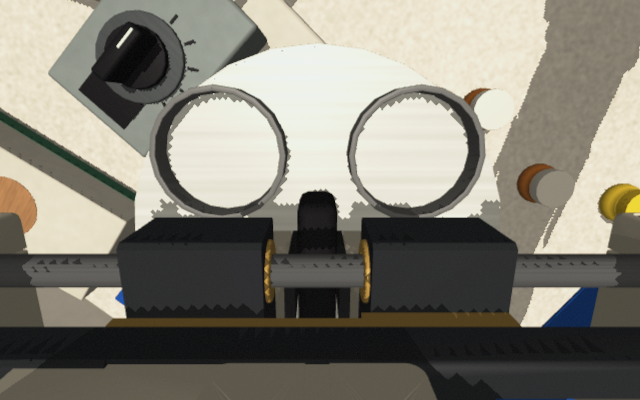

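w5: the head hangs in the gripper, its two forward rings at (219,151) and (416,151), level. The selector is at (135,55).

Run:
```python
from h import *
s=arm.get_state();f=grab('wrist')
im=cv2.cvtColor(f['color'],cv2.COLOR_RGB2GRAY)
p=s['eef_pos'];T=Rm(s['ee_rot'])
for dz in (-.0065,):
  for sy in (1,-1):
    w=p+T@np.array([.0467,sy*.0467,0])+[0,0,dz]; print(dz,proj(f,w),np.degrees(np.arctan2(T[1,0],T[0,0])))
a=atz(f,(219,151),p[2]-.0065);b=atz(f,(416,151),p[2]-.0065);print(np.hypot(*(a-b)[:2]),T.T@(((a+b)/2)-p)*1000, np.degrees(np.arctan2(*(T.T@(a-b))[[0,1]])))
print(T.T@(np.array([.5776,.0935,0])-p)*1000)
```

```text
-0.0065 [416.66665834 151.4906046 ] -137.91658637721312
-0.0065 [216.09366938 151.69797107] -137.91658637721312
0.09170041679555375 [46.97502774  0.52512567  6.50354677] 179.9402934238554
[  0.46641351   1.55977146 300.60870931]
```

Emit:
servo_tool(deltas=[[1, 0.2, 1.2, 10, 0, 0, 0], [1, 0, 0, 20, 0, 0, 0], [1, 0, 0, 20, 0, 0, 0], [1, 0, 0, 20, 0, 0, 0], [1, 0, 0, 20, 0, 0, 0], [1, 0, 0, 10, 0, 0, 0], [1, 0, 0, 5, 0, 0, 0], [1, 0, 0, 5, 0, 0, 0], [1, 0, 0, 5, 0, 0, 0], [1, 0, 0, 5, 0, 0, 0], [1, 0, 0, 5, 0, 0, 0], [1, 0, 0, 0, 0, 0, 0], [1, 0, 0, 0, 0, 0, 0]])

```text
t: 19.98
eef_pos: [0.5782, 0.0934, 0.1756]
ee_rot: [-3.142, -0.0, -2.409]
force: [-0.7, 0.5, -5.1]
width: 0.0155
gripper_force: 55.0
```

Emit:
servo_tool(deltas=[[1, 0, 0, 4, 0, 0, 0], [1, 0, 0, 4, 0, 0, 0], [1, 0, 0, 3, 0, 0, 0], [1, 0, 0, 3, 0, 0, 0], [1, 0, 0, 3, 0, 0, 0], [1, 0, 0, 2, 0, 0, 0], [1, 0, 0, 2, 0, 0, 0], [1, 0, 0, 2, 0, 0, 0], [1, 0, 0, 1.5, 0, 0, 0], [1, 0, 0, 1, 0, 0, 0], [1, 0, 0, 0, 0, 0, 0], [1, 0, 0, 0, 0, 0, 0]])

```text
t: 20.98
eef_pos: [0.578, 0.0933, 0.1505]
ee_rot: [-3.142, -0.0, -2.409]
force: [-3.2, -0.3, 1.0]
width: 0.0159
gripper_force: 55.0
```

Emit:
servo_tool(deltas=[[1, 0, 0, 1, 0, 0, 0], [1, 0, 0, 1, 0, 0, 0], [1, 0, 0, 0, 0, 0, 0], [1, 0, 0, 0, 0, 0, 0]])

```text
t: 21.32
eef_pos: [0.5781, 0.0934, 0.1504]
ee_rot: [-3.141, 0.001, -2.408]
force: [-9.6, 0.4, 14.0]
width: 0.0156
gripper_force: 55.0
```

Emit:
servo_tool(deltas=[[-1, 0, 0, -2, 0, 0, 0], [-1, 0, 0, 0, 0, 0, 0], [-1, 0, 0, 0, 0, 0, 0], [-1, 0, 0, 0, 0, 0, 0], [-1, 0, 0, 0, 0, 0, 0], [-1, 0, 0, -30, 0, 0, 0], [-1, 0, 0, -30, 0, 0, 0], [-1, 0, 0, -10, 0, 0, 7], [-1, 0, 0, -10, 0, 0, 7], [-1, 0, 0, -10, 0, 0, 7], [-1, 0, 0, -10, 0, 0, 7], [-1, 0, 0, -10, 0, 0, 7], [-1, 0, 0, -10, 0, 0, 7], [-1, 20.5, -30, 0, 0, 0, 0], [-1, 20.5, -30, 0, 0, 0, 0], [-1, 20.5, -30, 0, 0, 0, 0], [-1, 20.5, -30, 0, 0, 0, 0], [-1, 20.5, -30, 0, 0, 0, 0], [-1, 20.5, -30, 0, 0, 0, 0], [-1, 0, 0, 0, 0, 0, 0]])

```text
t: 22.98
eef_pos: [0.4518, -0.0897, 0.2704]
ee_rot: [-3.142, 0.0, 3.139]
force: [-0.6, 0.7, -1.6]
width: 0.0874
gripper_force: 0.0
```

Run:
```python
from h import *
s=arm.get_state();print(s['eef_pos'],s['ee_rot'],s['t'])
f=grab('wrist');find('lock_knob',f)
t=grab('top','top2');find('lock_knob',t);find('jar1_center',t,8);find('head_handle',t)
# disc centre in side vs expectation
sd=grab('side');find('jar1_center',sd,8);find('head_handle',sd);find('lock_knob',sd)
```

```text
[ 0.45179698 -0.08970059  0.27044091] [-3.14157447e+00  1.22864056e-04  3.13873851e+00] 22.9833
lock_knob [ 0.456  -0.0833  0.1136] [324 187] 0.59
head_handle [0.5804 0.0969 0.1278] [289 176] 0.76
jar1_center [ 0.4023 -0.3036  0.0402] [391 316] 0.56
jar1_center [0.5108 0.3154 0.0326] [251 183] 0.42
head_handle [0.553  0.0776 0.1258] [315 187] 0.84
head_handle [0.3932 0.1892 0.039 ] [249 220] 0.69
lock_knob [ 0.4531 -0.0894  0.1066] [337 240] 0.72
```

Emit:
servo_tool(deltas=[[-1, -3, 2.5, 20, 0, 0, 0], [-1, 0, 0, 30, 0, 0, 0], [-1, 0, 0, 30, 0, 0, 0], [-1, 0, 0, 30, 0, 0, 0], [-1, 0, 0, 30, 0, 0, 0], [-1, 0, 0, 24, 0, 0, 0], [-1, 0, 0, 12, 0, 0, 0], [-1, 0, 0, 8, 0, 0, 0], [1, 0, 0, 0, 0, 0, 0], [1, 0, 0, 0, 0, 0, 0], [1, 0, 0, 0, 0, 0, 0], [1, 0, 0, 0, 0, 0, 0], [1, 0, 0, 0, 0, 0, 0], [1, 0, 0, 0, 0, 0, 0], [1, 0, 0, 0, 0, 0, 0], [1, 0, 0, 0, 0, 0, 0], [1, 0, 0, 0, 0, 0, 0], [1, 0, 0, 0, 0, 0, 0], [1, 0, 0, 0, 0, 0, 0], [1, 0, 0, 0, 0, 0, 0]], squeeze=30)

```text
t: 25.15
eef_pos: [0.4578, -0.0862, 0.0862]
ee_rot: [-3.138, -0.001, -3.141]
force: [2.8, -15.9, -1.1]
width: 0.028
gripper_force: 29.9
```

Emit:
servo_tool(deltas=[[1, -4, 0, 0, 0, 0, 0], [1, -4, 0, 0, 0, 0, 0], [1, -4, 0, 0, 0, 0, 0], [1, -4, 0, 0, 0, 0, 0], [1, -4, 0, 0, 0, 0, 0], [1, -4, 0, 0, 0, 0, 0], [1, -4, 0, 0, 0, 0, 0], [1, -2, 0, 0, 0, 0, 0], [1, -1, 0, 0, 0, 0, 0], [1, 0, 0, 0, 0, 0, 0]])

```text
t: 25.98
eef_pos: [0.4878, -0.0871, 0.0862]
ee_rot: [-3.137, -0.003, 3.141]
force: [-1.0, -21.0, 2.0]
width: 0.028
gripper_force: 29.9
```

Emit:
servo_tool(deltas=[[1, -2, 0, 0, 0, 0, 0], [1, 0, 0, 0, 0, 0, 0], [-1, 2, 0, 0, 0, 0, 0], [-1, 0, 0, 0, 0, 0, 0], [-1, 0, 0, 0, 0, 0, 0], [-1, 0, 0, 0, 0, 0, 0], [-1, 0, 0, 0, 0, 0, 0], [-1, 0, 0, -36, 0, 0, 0], [-1, 0, 0, -36, 0, 0, 0], [-1, 0, 0, -36, 0, 0, 0], [-1, 0, 0, -36, 0, 0, 0], [-1, 0, 0, -36, 0, 0, 0], [-1, -6, 40, 0, 0, 0, 0], [-1, -6, 40, 0, 0, 0, 0], [-1, -6, 40, 0, 0, 0, 0], [-1, -6, 40, 0, 0, 0, 0], [-1, -6, 40, 0, 0, 0, 0], [-1, -6, 40, 0, 0, 0, 0], [-1, -6, 40, 0, 0, 0, 0], [-1, 0, 0, 0, 0, 0, 0]])

```text
t: 27.65
eef_pos: [0.532, 0.202, 0.2652]
ee_rot: [3.141, -0.0, -3.138]
force: [0.2, -1.1, 0.3]
width: 0.0878
gripper_force: 0.0
```

Run:
```python
from h import *
s=arm.get_state();print(s['eef_pos'],s['ee_rot'],s['t'])
t=grab('top','top3');find('jar1_center',t,8);find('lock_knob',t)
w=grab('wrist','w6');find('jar1_center',w,8);find('pocket1',w)
for u in [(217,199),(217,234),(257,239),(415,237),(184,252)]: print(u,np.round(atz(t,u,.042),3))
cv2.imwrite('pics/mix.png',np.hstack([w['color'][:,:,::-1],cv2.resize(t['color'][140:280,160:220,::-1],(160,400))]))
```

```text
[0.53196552 0.2020151  0.26517265] [ 3.14113057e+00 -5.20444908e-06 -3.13816515e+00] 27.65
jar1_center [ 0.4049 -0.2896  0.0435] [415 239] 0.57
jar1_center [0.41   0.3204 0.0418] [218 233] 0.47
lock_knob [ 0.4817 -0.0868  0.1182] [352 212] 0.54
pocket1 [0.5442 0.1114 0.1312] [218 203] 0.85
pocket1 [ 0.4812 -0.0734  0.1072] [ 10 127] 0.27
(217, 199) [0.515 0.326 0.042]
(217, 234) [0.406 0.323 0.042]
(257, 239) [0.393 0.199 0.042]
(415, 237) [ 0.41  -0.291  0.042]
(184, 252) [0.348 0.423 0.042]
```

View pics/top3.png

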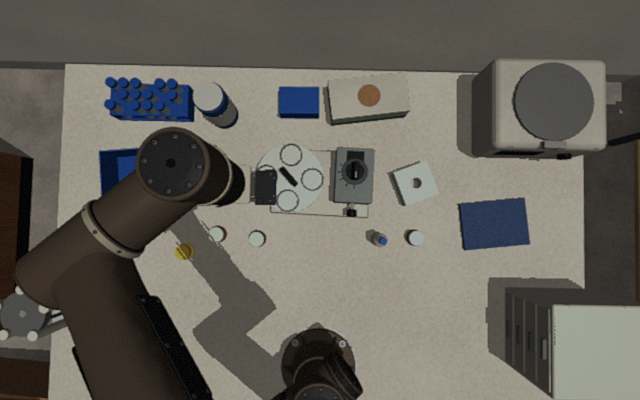

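View pics/w6.png

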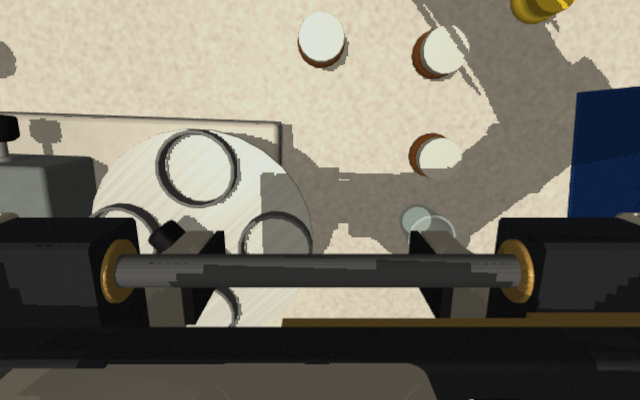

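Top3: the head is on the spindle with its bar diagonal, the knob is home at (352,212), and jars are at (217,234), (257,239) and (415,238). w6: jar lids at (322,38), (443,50) and (440,155), yellow at (540,8), beaker at (425,222), rings at (198,168) and (278,247).

```bash
cat >> h.py <<'E'
def to(x,y,z,yaw):
    "turn (az deg) from now, then shift in tool axes of the new yaw, mm"
    s=arm.get_state();d=np.array([x,y,z])-s['eef_pos'];a=np.radians(yaw)
    T=np.array([[np.cos(a),np.sin(a),0],[np.sin(a),-np.cos(a),0],[0,0,-1]])
    print('az',round((-(yaw-np.degrees(s['ee_rot'][2]))+180)%360-180,1),'shift',np.round(T.T@d*1000,1))
def lid(f,uv,z=.042,r=30):
    "refine a white lid's centre by thresholding round uv"
    h=cv2.cvtColor(f['color'],cv2.COLOR_RGB2HSV);u,v=map(int,uv)
    y0,x0=max(0,v-r),max(0,u-r);c=h[y0:v+r,x0:u+r]
    return c
E
python3 - <<'E'
from h import *
w=grab('wrist');t=grab('top')
for u in [(322,38),(443,50),(440,155)]: print(u,np.round(atz(w,u,.042),4))
print('tri',tri((w,(443,50)),(t,(217,234))),tri((w,(322,38)),(t,(257,239))))
for u in [(198,168),(278,247)]: print('ring',np.round(atz(w,u,.144),4))
P={}
for k,a in zip('abcd',(87.1,177.1,267.1,357.1)):
    c=[.578+.066*np.cos(np.radians(a)),.0933+.066*np.sin(np.radians(a)),.144];print(k,np.round(c,4),proj(w,c))
E
```

```text
(322, 38) [0.3978 0.2004 0.042 ]
(443, 50) [0.4093 0.3225 0.042 ]
(440, 155) [0.5154 0.3284 0.042 ]
tri [0.40501723 0.33095252 0.01480443] [0.3928936  0.20152678 0.01971127]
ring [0.5117 0.0997 0.144 ]
ring [0.5796 0.1618 0.144 ]
a [0.5813 0.1592 0.144 ] [275.02008571 248.92498927]
b [0.5121 0.0966 0.144 ] [194.19813904 168.52006257]
c [0.5747 0.0274 0.144 ] [118.73668784 241.94721628]
d [0.6439 0.09   0.144 ] [199.70035879 314.44165633]
```

Run:
```python
from h import *
to(.5154,.3284,.019,177.1)
w=grab('wrist');im=cv2.cvtColor(w['color'],cv2.COLOR_RGB2GRAY)
e=cv2.HoughCircles(cv2.medianBlur(im[110:215,140:250],3),cv2.HOUGH_GRADIENT,1,60,param1=100,param2=20,minRadius=28,maxRadius=44)
print(e+np.array([140,110,0]) if e is not None else e)
```

```text
az 2.8 shift [ 22.6 132.4 247.4]
[[[197.5        169.5         34.40000153]]]
```

Emit:
servo_tool(deltas=[[-1, 0, 0, 0, 0, 0, 2.8], [-1, 4.5, 26.5, 0, 0, 0, 0], [-1, 4.5, 26.5, 0, 0, 0, 0], [-1, 4.5, 26.5, 0, 0, 0, 0], [-1, 4.5, 26.5, 10, 0, 0, 0], [-1, 4.5, 26.5, 20, 0, 0, 0], [-1, 0, 0, 30, 0, 0, 0], [-1, 0, 0, 30, 0, 0, 0], [-1, 0, 0, 30, 0, 0, 0], [-1, 0, 0, 30, 0, 0, 0], [-1, 0, 0, 30, 0, 0, 0], [-1, 0, 0, 30, 0, 0, 0], [-1, 0, 0, 20, 0, 0, 0], [-1, 0, 0, 10, 0, 0, 0], [-1, 0, 0, 6, 0, 0, 0], [1, 0, 0, 0, 0, 0, 0], [1, 0, 0, 0, 0, 0, 0], [1, 0, 0, 0, 0, 0, 0], [1, 0, 0, 0, 0, 0, 0], [1, 0, 0, 0, 0, 0, 0]], squeeze=20)

```text
t: 29.77
eef_pos: [0.5158, 0.33, 0.0213]
ee_rot: [3.14, 0.001, 3.092]
force: [-0.6, -0.1, -0.1]
width: 0.0597
gripper_force: 0.0
```

Emit:
servo_tool(deltas=[[1, 0, 0, 0, 0, 0, 0], [1, 0, 0, 0, 0, 0, 0], [1, 0, 0, 0, 0, 0, 0], [1, 0, 0, 0, 0, 0, 0], [1, 0, 0, -20, 0, 0, 0], [1, 0, 0, -40, 0, 0, 0], [1, 0, 0, -40, 0, 0, 0], [1, 0, 0, -40, 0, 0, 0], [1, 0, 0, -40, 0, 0, 0], [1, 0, 0, -20, 0, 0, 0]])

```text
t: 30.6
eef_pos: [0.5165, 0.3302, 0.2254]
ee_rot: [3.138, 0.004, 3.093]
force: [0.8, 0.9, -0.4]
width: 0.0461
gripper_force: 20.0
```

Run:
```python
from h import *
to(.5121,.0975,.149,177.1)
```

```text
az 0.1 shift [  -7.4 -232.6   76.4]
```

Run:
```python
from h import *
s=arm.get_state();w=grab('wrist','w7');T=Rm(s['ee_rot'])
p=s['eef_pos']+[0,0,.023];print(proj(w,p), proj(w,p+T@[.026,0,0]),proj(w,p+T@[0,.026,0]))
```

```text
[318.26172628 272.20129575] [318.26880785 212.54891347] [380.52486416 272.12622197]
```

View pics/w7.png

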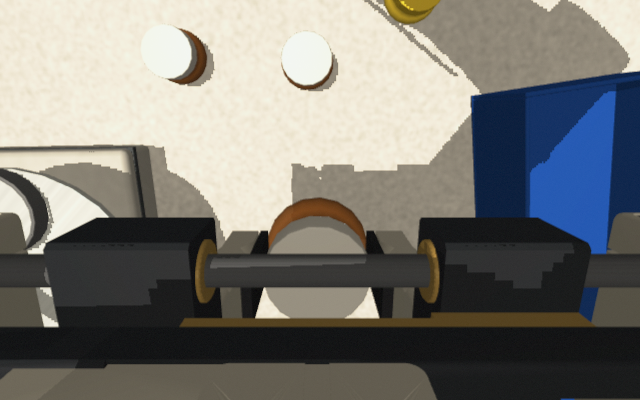

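w7: the jar is held centred between the fingers (lid centre about (317,270)) and upright. The other two jars are at (168,52) and (306,60).

Emit:
servo_tool(deltas=[[1, -1, -33.2, 0, 0, 0, 0], [1, -1, -33.2, 0, 0, 0, 0], [1, -1, -33.2, 0, 0, 0, 0], [1, -1, -33.2, 0, 0, 0, 0], [1, -1, -33.2, 0, 0, 0, 0], [1, -1, -33.2, 0, 0, 0, 0], [1, -1, -33.2, 0, 0, 0, 0], [1, 0, 0, 0, 0, 0, 0], [1, 0, 0, 15, 0, 0, 0], [1, 0, 0, 15, 0, 0, 0], [1, 0, 0, 10, 0, 0, 0], [1, 0, 0, 5, 0, 0, 0], [1, 0, 0, 0, 0, 0, 0], [1, 0, 0, 0, 0, 0, 0]])

```text
t: 31.82
eef_pos: [0.5109, 0.0971, 0.175]
ee_rot: [-3.141, -0.0, 3.093]
force: [0.3, 0.4, -1.6]
width: 0.046
gripper_force: 20.0
```

Run:
```python
from h import *
to(.5121,.0970,.149,177.1)
s=arm.get_state();w=grab('wrist','w8');T=Rm(s['ee_rot'])
cv2.imwrite('pics/w8c.png',cv2.resize(w['color'][190:330,220:430,::-1],None,fx=3.5,fy=3.5,interpolation=cv2.INTER_CUBIC))
print(proj(w,[.5121,.0966,.144]),proj(w,[.5121,.0966+.029,.144]),proj(w,[.5121-.029,.0966,.144]))
```

```text
az 0.1 shift [-1.2 -0.  26. ]
[316.89967447 230.89469331] [368.15745436 228.46829862] [314.25189245 180.73575907]
```

View pics/w8c.png

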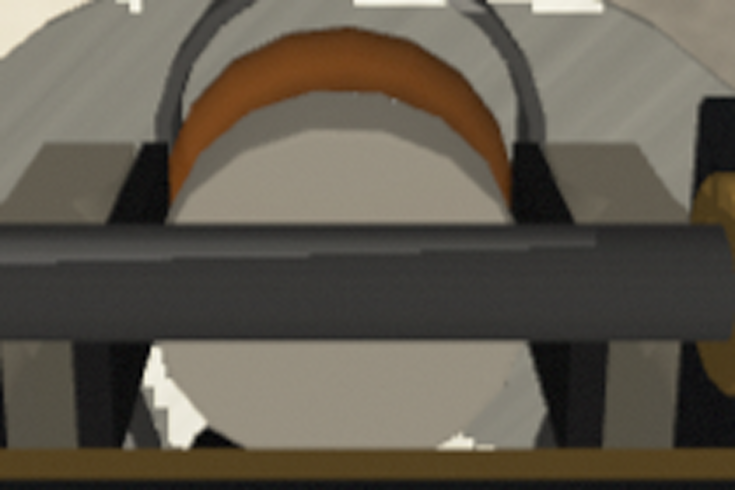

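w8: the jar hangs just above its ring. The ring's centre (crop x 351) lies slightly right of the jar's (341), so I shift about 1.5 mm before lowering.

Emit:
servo_tool(deltas=[[1, -0.8, 1.5, 5, 0, 0, 0], [1, 0, 0, 5, 0, 0, 0], [1, 0, 0, 4, 0, 0, 0], [1, 0, 0, 3, 0, 0, 0], [1, 0, 0, 3, 0, 0, 0], [1, 0, 0, 2, 0, 0, 0], [1, 0, 0, 1.5, 0, 0, 0], [1, 0, 0, 0, 0, 0, 0], [1, 0, 0, 0, 0, 0, 0]])

```text
t: 32.62
eef_pos: [0.5117, 0.0984, 0.1516]
ee_rot: [-3.142, 0.0, 3.092]
force: [0.4, -0.1, -1.7]
width: 0.0464
gripper_force: 20.0
```

Emit:
servo_tool(deltas=[[1, 0, 0, 1, 0, 0, 0], [1, 0, 0, 1, 0, 0, 0], [-1, 0, 0, 0, 0, 0, 0], [-1, 0, 0, 0, 0, 0, 0], [-1, 0, 0, 0, 0, 0, 0], [-1, 0, 0, 0, 0, 0, 0], [-1, 0, 0, 0, 0, 0, 0], [-1, 0, 0, -30, 0, 0, 0], [-1, 0, 0, -30, 0, 0, 0], [-1, 0, 0, -20, 0, 0, 0], [-1, 5, 24, 0, 0, 0, 0], [-1, 5, 24, 0, 0, 0, 0], [-1, 5, 24, 0, 0, 0, 0], [-1, 5, 24, 0, 0, 0, 0], [-1, 0, 0, 0, 0, 0, 0]])

```text
t: 33.87
eef_pos: [0.4963, 0.1984, 0.2295]
ee_rot: [3.141, 0.0, 3.094]
force: [0.4, -0.8, -0.1]
width: 0.0877
gripper_force: 0.0
```

```bash
cat >> h.py <<'E'
def lids(f,z=.042,amin=150):
    "white lids: bright, low-saturation blobs touching amber; returns world centre of min enclosing circle"
    h=cv2.cvtColor(f['color'],cv2.COLOR_RGB2HSV)
    am=((h[...,0]>5)&(h[...,0]<16)&(h[...,1]>130)&(h[...,2]>40)).astype(np.uint8)
    n,l,st,c=cv2.connectedComponentsWithStats(am)
    for i in range(1,n):
        if st[i][4]>25: print('amber px',np.round(c[i]).astype(int),st[i][:5],np.round(atz(f,c[i],.03),3))
E
python3 - <<'E'
from h import *
s=arm.get_state();print(s['eef_pos'],s['t'])
w=grab('wrist','w9');lids(w);find('jar1_center',w)
t=grab('top');find('jar1_center',t,8)
E
```

```text
[0.49628711 0.19835549 0.22949379] 33.8667
amber px [423  82] [413  53  32  51 409] [0.411 0.304 0.03 ]
amber px [317  93] [295  78  44  21 100] [0.417 0.203 0.03 ]
amber px [193 212] [154 198  65  36 863] [0.531 0.066 0.03 ]
jar1_center [ 0.4079 -0.2889  0.0431] [415 238] 0.74
```

```bash
cat >> h.py <<'E'
def hough(f,box,z,r0,r1,md=40,p2=18):
    x0,y0,x1,y1=box;im=cv2.medianBlur(cv2.cvtColor(f['color'],cv2.COLOR_RGB2GRAY)[y0:y1,x0:x1],3)
    e=cv2.HoughCircles(im,cv2.HOUGH_GRADIENT,1,md,param1=90,param2=p2,minRadius=r0,maxRadius=r1)
    if e is None: print('none');return
    for u,v,r in e[0]:
        u+=x0;v+=y0;print('circle',u,v,r,np.round(atz(f,(u,v),z),4))
E
python3 - <<'E'
from h import *
w=grab('wrist')
hough(w,(270,20,490,140),.042,18,32)
hough(w,(130,160,260,215),.172,25,50)
for c in [(.3978,.2004),(.4093,.3225)]: print(proj(w,[*c,.042]))
print('jar C top',proj(w,[.512,.098,.172]))
to(.3978,.2004,.019,177.1)
E
```

```text
circle 318.5 68.5 25.8 [0.3956 0.2012 0.042 ]
circle 455.5 75.5 25.8 [0.4081 0.3277 0.042 ]
none
[317.78887072  71.06180945]
[449.81138036  77.15340572]
jar C top [170.17059732 245.01852143]
az 0.0 shift [ 98.8   0.7 210.5]
```

Emit:
servo_tool(deltas=[[-1, 25, 0.3, 0, 0, 0, 0], [-1, 25, 0.3, 0, 0, 0, 0], [-1, 25, 0.3, 0, 0, 0, 0], [-1, 25, 0.3, 20, 0, 0, 0], [-1, 0, 0, 30, 0, 0, 0], [-1, 0, 0, 30, 0, 0, 0], [-1, 0, 0, 30, 0, 0, 0], [-1, 0, 0, 30, 0, 0, 0], [-1, 0, 0, 30, 0, 0, 0], [-1, 0, 0, 20, 0, 0, 0], [-1, 0, 0, 12, 0, 0, 0], [-1, 0, 0, 8, 0, 0, 0], [0.5, 0, 0, 0, 0, 0, 0], [1, 0, 0, 0, 0, 0, 0], [1, 0, 0, 0, 0, 0, 0], [1, 0, 0, 0, 0, 0, 0], [1, 0, 0, 0, 0, 0, 0], [1, 0, 0, 0, 0, 0, 0], [1, 0, 0, 0, 0, 0, 0], [1, 0, 0, 0, 0, 0, 0]])

```text
t: 35.78
eef_pos: [0.3968, 0.2017, 0.02]
ee_rot: [3.141, 0.0, 3.092]
force: [-1.1, -0.5, 5.0]
width: 0.0459
gripper_force: 20.0
```

Emit:
servo_tool(deltas=[[1, 0, 0, 0, 0, 0, 0], [1, 0, 0, 0, 0, 0, 0], [1, 0, 0, 0, 0, 0, 0], [1, 0, 0, -20, 0, 0, 0], [1, 0, 0, -40, 0, 0, 0], [1, 0, 0, -40, 0, 0, 0], [1, 0, 0, -40, 0, 0, 0], [1, 0, 0, -40, 0, 0, 0], [1, 0, 0, -40, 0, 0, 0], [1, 0, 0, 0, 0, 0, 0]])

```text
t: 36.62
eef_pos: [0.3996, 0.2036, 0.2476]
ee_rot: [3.133, 0.009, 3.093]
force: [1.3, 1.0, -0.3]
width: 0.0461
gripper_force: 20.0
```

Run:
```python
from h import *
to(.6439,.0913,.175,177.1)
w=grab('wrist');hough(w,(250,190,390,330),.265,40,62,p2=14)
s=arm.get_state();print(proj(w,s['eef_pos']+[0,0,.023]))
```

```text
az 0.1 shift [-249.7  -99.8   72.6]
circle 316.5 274.5 56.9 [0.4033 0.2026 0.265 ]
circle 318.5 234.5 44.3 [0.3848 0.2044 0.265 ]
[316.75503975 265.43572098]
```

Emit:
servo_tool(deltas=[[1, -27.7, -11.1, 0, 0, 0, 0], [1, -27.7, -11.1, 0, 0, 0, 0], [1, -27.7, -11.1, 0, 0, 0, 0], [1, -27.7, -11.1, 0, 0, 0, 0], [1, -27.7, -11.1, 0, 0, 0, 0], [1, -27.7, -11.1, 0, 0, 0, 0], [1, -27.7, -11.1, 0, 0, 0, 0], [1, -27.7, -11.1, 0, 0, 0, 0], [1, -27.7, -11.1, 0, 0, 0, 0], [1, 0, 0, 0, 0, 0, 0], [1, 0, 0, 15, 0, 0, 0], [1, 0, 0, 25, 0, 0, 0], [1, 0, 0, 15, 0, 0, 0], [1, 0, 0, 10, 0, 0, 0], [1, 0, 0, 0, 0, 0, 0], [1, 0, 0, 0, 0, 0, 0]])

```text
t: 38.0
eef_pos: [0.6404, 0.0892, 0.1739]
ee_rot: [-3.141, -0.001, 3.092]
force: [-0.5, 0.2, -1.0]
width: 0.0462
gripper_force: 20.0
```

Run:
```python
from h import *
to(.6439,.0913,.149,177.1)
w=grab('wrist','w10')
# ring P_d edges and P_b jar lid
c=[.6439,.0913,.144];print(proj(w,c),proj(w,[.6439,.0913+.032,.144]),proj(w,[.6439,.0913-.032,.144]),proj(w,[.6439-.032,.0913,.144]))
print('Cjar',proj(w,[.512,.098,.172]))
hough(w,(200,100,440,215),.172,30,60,p2=20)
cv2.imwrite('pics/w10c.png',cv2.resize(w['color'][0:330,180:460,::-1],None,fx=1.8,fy=1.8,interpolation=cv2.INTER_CUBIC))
```

```text
az 0.1 shift [-3.4  2.3 24.9]
[321.68215834 235.21138162] [378.43131693 232.52866842] [265.16034691 237.88334739] [318.9225025  179.64720344]
Cjar [323.94403607 -54.29936543]
circle 201.5 118.5 58.3 [0.5761 0.0409 0.172 ]
circle 438.5 124.5 44.7 [0.5839 0.1457 0.172 ]
```

View pics/w10c.png

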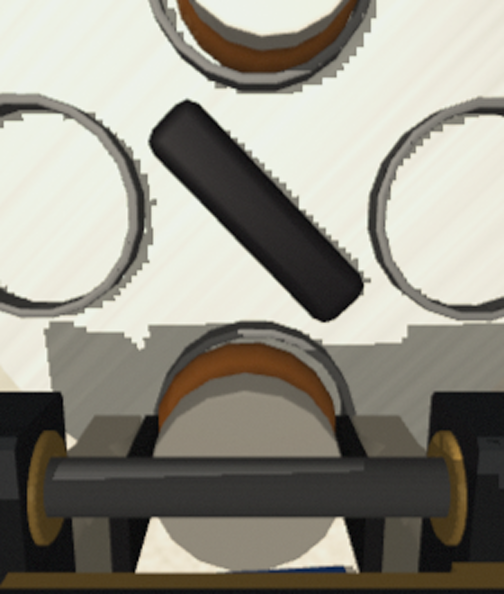

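w10: jar C sits inside its ring at the top. The held jar is over pocket d, whose ring centre (crop x 257) is right of the jar's (246), so I shift about 3 mm in both axes before lowering.

Emit:
servo_tool(deltas=[[1, -1.6, 1.6, 0, 0, 0, 0], [1, -1.6, 1.6, 0, 0, 0, 0], [1, 0, 0, 6, 0, 0, 0], [1, 0, 0, 5, 0, 0, 0], [1, 0, 0, 4, 0, 0, 0], [1, 0, 0, 3, 0, 0, 0], [1, 0, 0, 3, 0, 0, 0], [1, 0, 0, 2, 0, 0, 0], [1, 0, 0, 1, 0, 0, 0], [1, 0, 0, 0, 0, 0, 0], [1, 0, 0, 0, 0, 0, 0]])

```text
t: 38.97
eef_pos: [0.6441, 0.0924, 0.1507]
ee_rot: [3.142, 0.0, 3.092]
force: [-0.1, -0.1, -0.9]
width: 0.0459
gripper_force: 20.0
```

Emit:
servo_tool(deltas=[[1, 0, 0, 1, 0, 0, 0], [1, 0, 0, 0.5, 0, 0, 0], [-1, 0, 0, 0, 0, 0, 0], [-1, 0, 0, 0, 0, 0, 0], [-1, 0, 0, 0, 0, 0, 0], [-1, 0, 0, 0, 0, 0, 0], [-1, 0, 0, 0, 0, 0, 0], [-1, 0, 0, -30, 0, 0, 0], [-1, 0, 0, -30, 0, 0, 0], [-1, 0, 0, -20, 0, 0, 0], [-1, 25.6, 35, 0, 0, 0, 0], [-1, 25.6, 35, 0, 0, 0, 0], [-1, 25.6, 35, 0, 0, 0, 0], [-1, 25.6, 35, 0, 0, 0, 0], [-1, 25.6, 35, 0, 0, 0, 0], [-1, 25.6, 35, 0, 0, 0, 0], [-1, 0, 0, 0, 0, 0, 0], [-1, 0, 0, 0, 0, 0, 0]])

```text
t: 40.47
eef_pos: [0.5053, 0.3032, 0.2292]
ee_rot: [3.141, 0.0, 3.096]
force: [1.2, 0.2, -0.7]
width: 0.0875
gripper_force: 0.0
```

Run:
```python
from h import *
s=arm.get_state();print(s['eef_pos'],s['t'])
w=grab('wrist','w11');u=proj(w,[.4085,.325,.042]).astype(int);print(u);lids(w)
hough(w,(max(0,u[0]-60),max(0,u[1]-60),u[0]+60,min(215,u[1]+60)),.042,20,32)
to(.4085,.325,.019,-92.9)
t=grab('top');find('jar1_center',t,8)
```

```text
[0.50533263 0.30321705 0.22917846] 40.4667
[335  72]
amber px [325  92] [311  73  40  27 107] [0.425 0.315 0.03 ]
amber px [ 46 205] [ 14 194  58  24 768] [0.525 0.018 0.03 ]
circle 335.5 70.5 25.7 [0.4071 0.3248 0.042 ]
az -89.8 shift [-18.   98.6 210.1]
jar1_center [ 0.4091 -0.2906  0.0403] [415 237] 0.62
jar1_center [0.5813 0.0905 0.1299] [291 176] 0.2
```

Emit:
servo_tool(deltas=[[-1, 0, 0, 5, 0, 0, -6.9], [-1, 0, 0, 5, 0, 0, -6.9], [-1, 0, 0, 5, 0, 0, -6.9], [-1, 0, 0, 5, 0, 0, -6.9], [-1, 0, 0, 5, 0, 0, -6.9], [-1, 0, 0, 5, 0, 0, -6.9], [-1, 0, 0, 5, 0, 0, -6.9], [-1, 0, 0, 5, 0, 0, -6.9], [-1, 0, 0, 5, 0, 0, -6.9], [-1, 0, 0, 5, 0, 0, -6.9], [-1, 0, 0, 5, 0, 0, -6.9], [-1, 0, 0, 5, 0, 0, -6.9], [-1, 0, 0, 5, 0, 0, -6.9], [-1, -4.5, 25, 0, 0, 0, 0], [-1, -4.5, 25, 0, 0, 0, 0], [-1, -4.5, 25, 0, 0, 0, 0], [-1, -4.5, 25, 0, 0, 0, 0], [-1, 0, 0, 30, 0, 0, 0], [-1, 0, 0, 30, 0, 0, 0], [-1, 0, 0, 0, 0, 0, 0]])

```text
t: 42.28
eef_pos: [0.4061, 0.3211, 0.0997]
ee_rot: [3.137, -0.006, -1.628]
force: [-0.4, -1.6, -2.0]
width: 0.0874
gripper_force: 0.0
```

Run:
```python
from h import *
to(.4075,.325,.020,-92.9)
```

```text
az -0.4 shift [-3.9 -1.2 79.7]
```

Emit:
servo_tool(deltas=[[-1, -3.5, -1, 15, 0, 0, 0], [-1, 0, 0, 30, 0, 0, 0], [-1, 0, 0, 20, 0, 0, 0], [-1, 0, 0, 10, 0, 0, 0], [-1, 0, 0, 6, 0, 0, 0], [0.5, 0, 0, 0, 0, 0, 0], [1, 0, 0, 0, 0, 0, 0], [1, 0, 0, 0, 0, 0, 0], [1, 0, 0, 0, 0, 0, 0], [1, 0, 0, 0, 0, 0, 0], [1, 0, 0, 0, 0, 0, 0], [1, 0, 0, 0, 0, 0, 0], [1, 0, 0, 0, 0, 0, 0], [1, 0, 0, 0, 0, 0, 0], [1, 0, 0, 0, 0, 0, 0], [1, 0, 0, -20, 0, 0, 0], [1, 0, 0, -40, 0, 0, 0], [1, 0, 0, -40, 0, 0, 0], [1, 0, 0, -40, 0, 0, 0], [1, 0, 0, -40, 0, 0, 0]])

```text
t: 43.95
eef_pos: [0.4085, 0.3275, 0.2047]
ee_rot: [3.141, -0.001, -1.626]
force: [1.5, 1.5, -1.4]
width: 0.0461
gripper_force: 20.0
```

Run:
```python
from h import *
to(.5813,.1607,.175,-92.9)
```

```text
az -0.2 shift [ 157.9 -181.    29.7]
```

Emit:
servo_tool(deltas=[[1, 0, 0, -15, 0, 0, 0], [1, 22.5, -25.8, 0, 0, 0, 0], [1, 22.5, -25.8, 0, 0, 0, 0], [1, 22.5, -25.8, 0, 0, 0, 0], [1, 22.5, -25.8, 0, 0, 0, 0], [1, 22.5, -25.8, 0, 0, 0, 0], [1, 22.5, -25.8, 0, 0, 0, 0], [1, 22.5, -25.8, 0, 0, 0, 0], [1, 0, 0, 0, 0, 0, 0], [1, 0, 0, 20, 0, 0, 0], [1, 0, 0, 15, 0, 0, 0], [1, 0, 0, 10, 0, 0, 0], [1, 0, 0, 0, 0, 0, 0], [1, 0, 0, 0, 0, 0, 0]])

```text
t: 45.12
eef_pos: [0.5804, 0.1609, 0.1727]
ee_rot: [3.141, -0.001, -1.625]
force: [-0.7, -0.2, -0.3]
width: 0.0461
gripper_force: 20.0
```

Run:
```python
from h import *
to(.5813,.1607,.149,-92.9)
w=grab('wrist','w12')
P=[.5813,.1607,.144]
print(proj(w,P),[proj(w,np.array(P)+d) for d in ([.032,0,0],[-.032,0,0],[0,-.032,0])])
im=cv2.cvtColor(w['color'],cv2.COLOR_RGB2GRAY)
h=cv2.cvtColor(w['color'],cv2.COLOR_RGB2HSV);am=((h[...,0]>5)&(h[...,0]<16)&(h[...,1]>130)&(h[...,2]>40))
for v in (195,200,205,210,215):
    a=np.where(am[v,240:400])[0]+240
    r=im[v,240:400]; 
    print(v,a.min() if len(a) else None,a.max() if len(a) else None,[int(240+i) for i in np.where(r<110)[0] if not am[v,240+i]][::2])
```

```text
az -0.2 shift [ 0.2 -0.9 23.7]
[313.87852286 229.39494278] [array([256.81328958, 232.40769183]), array([371.17286334, 226.37009807]), array([310.46317757, 173.03578373])]
195 289 346 [266, 288, 350, 357]
200 282 351 [352, 354, 356, 358, 360]
205 278 357 [264, 277, 299, 337, 359, 361, 363]
210 275 359 [262, 289, 291, 313, 320, 360, 362, 364]
215 272 362 [256, 262, 282, 284, 286, 288, 352, 364, 366]
```

Emit:
servo_tool(deltas=[[1, 0.3, -1.7, 4, 0, 0, 0], [1, 0, 0, 5, 0, 0, 0], [1, 0, 0, 4, 0, 0, 0], [1, 0, 0, 3, 0, 0, 0], [1, 0, 0, 3, 0, 0, 0], [1, 0, 0, 2, 0, 0, 0], [1, 0, 0, 1, 0, 0, 0], [1, 0, 0, 0, 0, 0, 0], [1, 0, 0, 0, 0, 0, 0]])

```text
t: 45.92
eef_pos: [0.5827, 0.1613, 0.1528]
ee_rot: [-3.14, 0.001, -1.625]
force: [-5.1, 3.0, 11.9]
width: 0.0457
gripper_force: 20.0
```

Emit:
servo_tool(deltas=[[-1, 0, 0, -1, 0, 0, 0], [-1, 0, 0, 0, 0, 0, 0], [-1, 0, 0, 0, 0, 0, 0], [-1, 0, 0, 0, 0, 0, 0], [-1, 0, 0, 0, 0, 0, 0], [-1, 0, 0, -30, 0, 0, 0], [-1, 0, 0, -40, 0, 0, 0], [-1, 0, 0, -20, 0, 0, 0], [-1, 36, 14, 0, 0, 0, 0], [-1, 36, 14, 0, 0, 0, 0], [-1, 36, 14, 0, 0, 0, 0], [-1, 36, 14, 0, 0, 0, 0], [-1, 36, 14, 0, 0, 0, 0], [-1, 36, 14, 0, 0, 0, 0], [-1, 36, 14, 0, 0, 0, 0], [-1, 36, 14, 0, 0, 0, 0], [-1, 36, 14, 0, 0, 0, 0], [-1, 36, 14, 0, 0, 0, 0], [-1, 36, 14, 0, 0, 0, 0], [-1, 0, 0, 0, 0, 0, 0]])

```text
t: 47.58
eef_pos: [0.404, -0.2306, 0.242]
ee_rot: [3.141, -0.001, -1.63]
force: [0.5, -0.1, -0.1]
width: 0.0875
gripper_force: 0.0
```

Run:
```python
from h import *
s=arm.get_state();print(s['eef_pos'],s['t'])
w=grab('wrist','w13');u=proj(w,[.4095,-.2905,.042]).astype(int);print(u);lids(w)
hough(w,(u[0]-60,max(0,u[1]-60),u[0]+60,min(215,u[1]+60)),.042,20,32)
find('jar1_center',w)
t=grab('top','top4');find('jar1_center',t,8)
sd=grab('side','side4');find('jar1_center',sd,8)
to(.4095,-.2905,.019,-92.9)
x=cv2.resize(t['color'][140:260,200:440,::-1],None,fx=2,fy=2);y=cv2.resize(sd['color'][130:250,200:440,::-1],None,fx=2,fy=2)
cv2.imwrite('pics/both4.png',cv2.resize(np.vstack([x,y]),None,fx=1.2,fy=1.2))
```

```text
[ 0.40396377 -0.23058118  0.24201252] 47.5833
[306 113]
circle 307.5 106.5 24.3 [ 0.4082 -0.2975  0.042 ]
jar1_center [ 0.4006 -0.304   0.0399] [391 317] 0.8
az -0.2 shift [ 64.7  -5.4 223. ]
```

View pics/both4.png

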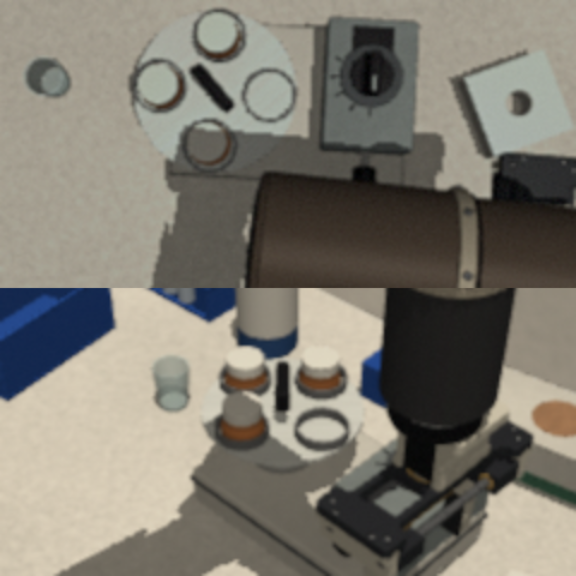

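Top and side crops: three jars stand upright in their rings, the fourth ring is empty, the beaker is untouched, and the knob is home.

Emit:
servo_tool(deltas=[[-1, 23, -1.8, 0, 0, 0, 0], [-1, 23, -1.8, 0, 0, 0, 0], [-1, 22, -1.8, 0, 0, 0, 0], [-1, 0, 0, 30, 0, 0, 0], [-1, 0, 0, 35, 0, 0, 0], [-1, 0, 0, 35, 0, 0, 0], [-1, 0, 0, 35, 0, 0, 0], [-1, 0, 0, 35, 0, 0, 0], [-1, 0, 0, 25, 0, 0, 0], [-1, 0, 0, 15, 0, 0, 0], [-1, 0, 0, 11, 0, 0, 0], [0.5, 0, 0, 0, 0, 0, 0], [1, 0, 0, 0, 0, 0, 0], [1, 0, 0, 0, 0, 0, 0], [1, 0, 0, 0, 0, 0, 0], [1, 0, 0, 0, 0, 0, 0], [1, 0, 0, 0, 0, 0, 0], [1, 0, 0, 0, 0, 0, 0], [1, 0, 0, 0, 0, 0, 0], [1, 0, 0, 0, 0, 0, 0]])

```text
t: 49.55
eef_pos: [0.4092, -0.2948, 0.0217]
ee_rot: [-3.14, -0.0, -1.625]
force: [-0.5, 1.6, 5.9]
width: 0.0459
gripper_force: 20.0
```

Emit:
servo_tool(deltas=[[1, 0, 0, 0, 0, 0, 0], [1, 0, 0, 0, 0, 0, 0], [1, 0, 0, -20, 0, 0, 0], [1, 0, 0, -40, 0, 0, 0], [1, 0, 0, -40, 0, 0, 0], [1, 0, 0, -40, 0, 0, 0], [1, 0, 0, -40, 0, 0, 0], [1, 0, 0, -40, 0, 0, 0], [1, 0, 0, 0, 0, 0, 0], [1, 0, 0, 0, 0, 0, 0], [1, 0, 0, 0, 0, 0, 0]])

```text
t: 50.47
eef_pos: [0.4078, -0.2942, 0.2402]
ee_rot: [3.141, 0.001, -1.626]
force: [0.7, 0.9, -2.8]
width: 0.0461
gripper_force: 20.0
```

Run:
```python
from h import *
s=arm.get_state();to(.5745,.0283,.175,-92.9)
w=grab('wrist');im=cv2.cvtColor(w['color'],cv2.COLOR_RGB2HSV);T=Rm(s['ee_rot'])
for n,q in (('w7',None),('now',w)):
    h=cv2.cvtColor(cv2.imread('pics/w7.png'),cv2.COLOR_BGR2HSV) if q is None else im
    am=((h[...,0]>5)&(h[...,0]<16)&(h[...,1]>130)&(h[...,2]>40))[185:260,250:390]
    r,c=np.where(am);print(n,r.min()+185,c.min()+250,c.max()+250,'rows at mid',np.where(am[:,66:70].any(1))[0][[0,-1]]+185)
```

```text
az -0.3 shift [-330.5 -150.1   65.2]
w7 198 268 366 rows at mid [198 215]
now 186 268 366 rows at mid [187 201]
```

Emit:
servo_tool(deltas=[[1, -33.6, -15, 0, 0, 0, 0], [1, -33.6, -15, 0, 0, 0, 0], [1, -33.6, -15, 0, 0, 0, 0], [1, -33.6, -15, 0, 0, 0, 0], [1, -33.6, -15, 0, 0, 0, 0], [1, -33.6, -15, 0, 0, 0, 0], [1, -33.6, -15, 0, 0, 0, 0], [1, -33.6, -15, 0, 0, 0, 0], [1, -33.6, -15, 0, 0, 0, 0], [1, -33.6, -15, 0, 0, 0, 0], [1, 0, 0, 0, 0, 0, 0], [1, 0, 0, 20, 0, 0, 0], [1, 0, 0, 20, 0, 0, 0], [1, 0, 0, 15, 0, 0, 0], [1, 0, 0, 10, 0, 0, 0], [1, 0, 0, 0, 0, 0, 0], [1, 0, 0, 0, 0, 0, 0]])

```text
t: 51.93
eef_pos: [0.5763, 0.0323, 0.175]
ee_rot: [3.139, -0.001, -1.626]
force: [-0.4, 0.1, -0.4]
width: 0.0456
gripper_force: 20.0
```

Run:
```python
from h import *
to(.5745,.0283+.0056,.150,-92.9)
w=grab('wrist','w14');P=[.5745,.0283,.144]
print(proj(w,P),[np.round(proj(w,np.array(P)+d)) for d in ([.032,0,0],[-.032,0,0],[0,-.032,0],[0,-.029,0])])
im=cv2.cvtColor(w['color'],cv2.COLOR_RGB2GRAY)
h=cv2.cvtColor(w['color'],cv2.COLOR_RGB2HSV);am=((h[...,0]>5)&(h[...,0]<16)&(h[...,1]>130)&(h[...,2]>40))
for v in (180,190,195,200,205,210):
    a=np.where(am[v,240:400])[0]+240
    print(v,a[[0,-1]] if len(a) else None,'L',im[v,246:286:2],'R',im[v,344:384:2])
for c in (312,317): print('col',c,'amber',np.where(am[150:230,c])[0][[0,-1]]+150,im[160:200:2,c])
```

```text
az -0.2 shift [-1.5  1.8 25. ]
[318.20135744 221.38159101] [array([261., 224.]), array([375., 218.]), array([315., 165.]), array([315., 171.])]
180 None L [224 234 236 235 234 233 234 235 233 231 232 234 234 235 235 232 120  77
 126 136] R [132 113 104 129 144 115  60 217 232 234 236 237 238 234 232 231 230 229
 232 234]
190 [298 336] L [227 228 229 230 230 231 234 236 236 235 234 233 180 112 130 123 187 229
 234 234] R [234 233 233 234 236 132 133 107 126 136 105 231 233 231 232 236 237 237
 232 230]
195 [288 345] L [231 229 226 227 228 230 230 230 232 235 221 103 128 125 190 236 233 232
 234 133] R [ 75 102 223 232 232 233 171 131 122 120 128 127 214 230 231 232 231 234
 236 236]
200 [282 352] L [132 132 219 230 227 227 228 229 230 229 131 129  98 204 235 233 185 135
  60  59] R [ 81  78  74  69  77 121 128 129 131 130  64  94  99 109 127 125 128 129
 127 131]
205 [278 356] L [130 131 131 232 234 231 230 227 227 148 127 120 140 231 170 103  56  62
  67  71] R [ 79  79  78  75  74  71  64 120 129 129 119  52  67  67 124 131 127 127
 126 128]
210 [275 359] L [129 130 130 230 231 231 232 232 187 124 127  61 215 183 107  62  69  71
  74  70] R [112  79  74  77  78  79  73  68  73 130 127  67  63  68  69 132 133 132
 129 127]
col 312 amber [187 201] [225 172  67  60 148 130 206 236 236 236 235 235 235  70  63  68  74  78
  80  77]
col 317 amber [187 200] [225 172  69  60 149 131 209 236 235 236 236 235 235  72  63  71  74  78
  79  74]
```

Run:
```python
from h import *
w=grab('wrist');s=arm.get_state()
b=atz(w,(317,186.5),s['eef_pos'][2]-.0217);print('jar centre y',b[1]+.026, 'ring centre y from outer',atz(w,(317,162.5),.144)[1]+.032,'inner',atz(w,(317,171),.144)[1]+.029, 'floor-inner',s['eef_pos'])
```

```text
jar centre y 0.03217621386687633 ring centre y from outer 0.027330303752043754 inner 0.02899130860492122 floor-inner [0.57722944 0.03263002 0.17665995]
```

Emit:
servo_tool(deltas=[[1, 1.8, 0.2, 0, 0, 0, 0], [1, 1.7, 0.2, 0, 0, 0, 0], [1, 0, 0, 5, 0, 0, 0], [1, 0, 0, 4, 0, 0, 0], [1, 0, 0, 3, 0, 0, 0], [1, 0, 0, 3, 0, 0, 0], [1, 0, 0, 3, 0, 0, 0], [1, 0, 0, 2, 0, 0, 0], [1, 0, 0, 2, 0, 0, 0], [1, 0, 0, 0, 0, 0, 0], [1, 0, 0, 0, 0, 0, 0]])

```text
t: 52.95
eef_pos: [0.5761, 0.0292, 0.154]
ee_rot: [3.141, -0.0, -1.625]
force: [-1.2, -0.7, -1.6]
width: 0.0459
gripper_force: 20.0
```

Emit:
servo_tool(deltas=[[1, 0, 0, 2, 0, 0, 0], [1, 0, 0, 0.5, 0, 0, 0], [-1, 0, 0, 0, 0, 0, 0], [-1, 0, 0, 0, 0, 0, 0], [-1, 0, 0, 0, 0, 0, 0], [-1, 0, 0, 0, 0, 0, 0], [-1, 0, 0, 0, 0, 0, 0], [-1, 0, 0, -30, 0, 0, 0], [-1, 0, 0, -35, 0, 0, 0], [-1, 0, 0, -35, 0, 0, 0], [-1, 25, -12, -10, 0, 0, 0], [-1, 25, -12, 0, 0, 0, 0], [-1, 8, -3, 0, 0, 0, 0], [-1, 0, 0, 0, 0, 0, 0], [-1, 0, 0, 0, 0, 0, 0], [-1, 0, 0, 0, 0, 0, 0]])

```text
t: 54.28
eef_pos: [0.5995, -0.0298, 0.261]
ee_rot: [3.141, -0.0, -1.626]
force: [-0.1, 0.7, 0.5]
width: 0.0872
gripper_force: 0.0
```

Run:
```python
from h import *
s=arm.get_state();print(s['eef_pos'],s['t'])
w=grab('wrist','w15');r=find('selector_grip',w)
for sdv in ('top','side'):
    f=grab(sdv,sdv+'5');find('jar1_center',f,8);find('selector_grip',f)
im=cv2.cvtColor(w['color'],cv2.COLOR_RGB2GRAY)
u=proj(w,[.6,-.09,.175]).astype(int);print(u)
x0,x1,y0,y1=u[0]-60,u[0]+60,max(0,u[1]-60),min(214,u[1]+60)
c=im[y0:y1,x0:x1]
for row in c[::3]: print(''.join(' .:-=+*#%@'[min(9,int(v)//26)] for v in row[::2]))
```

```text
[ 0.5994913  -0.02984089  0.26102713] 54.2833
selector_grip [ 0.6045 -0.0944  0.1424] [304 110] 0.91
selector_grip [0.516  0.0781 0.1428] [418 306] 0.55
selector_grip [0.5879 0.0686 0.1293] [335 293] 0.2
jar1_center [0.5721 0.0276 0.1695] [313 178] 0.71
selector_grip [ 0.5938 -0.0958  0.1403] [357 173] 0.42
jar1_center [0.5664 0.0166 0.1683] [335 183] 0.72
selector_grip [ 0.5979 -0.0995  0.1528] [375 201] 0.53
[309 116]
*****+******************************************************
*********+**************************************************
*****************+*+****+===-----==++***********************
********************+=-----======------=********************
**+*+++**********+=---------======-=====--=+****************
***+****+*+**+**------------=====--==--====--+**************
*******+**+*++----------------===--==--======-=****+*****+**
********+***+-----------------:::--=---==-====--+**+*****++*
============------------..:::::::::.:--=======-=-=********++
..........:----------..:::::::::::::::::----==--=-=*********
.........:---------..:::::::::::::::::::.:==-=--==-+********
.....
[... 1063 characters left out ...]
.........:---------++++:..-++
............:--------:.................----------+++++++++++
++::-======+==----------:-:.......:-------------++++++++++++
+++++++++++++++-------------------------------=+++++++++++++
++++++++++++++++-----------------------------+++++++++++++++
++++++++++++++++++==--------------------:==+.=++++++++++++++
++++++++++++++++++++-==::-----------:-=+++++-.:+++++++++++++
+++++++++++++++++++=.=+++++=======+++++++++++-.=++++++++++++
+++++++++++++++++++:-+++++++++++::+++++++++++++=++++++++++++
++++++++++++++++++-.++++++++++++-.++++++++++++++++++++++++++
++++++++++++++++++++++++++++++++-.++++++++++++++++++++++++++
+++++++++++++++++++++++++++++++++=++++++++++++++++++++++++++
```

Run:
```python
from h import *
w=grab('wrist');im=cv2.cvtColor(w['color'],cv2.COLOR_RGB2GRAY);h=w['color'].astype(int)
m=(im[90:140,250:370]>150)
n,l,st,c=cv2.connectedComponentsWithStats(m.astype(np.uint8))
for i in range(1,n):
    if 5<st[i][4]<200:
        y,x=np.where(l==i);print('mark',st[i],c[i]+[250,90],np.degrees(np.polyfit(x,y,1)[0]) if len(x)>5 else '',atz(w,c[i]+[250,90],.18))
print('centre',atz(w,(309,113.5),.18),atz(w,(309,113.5),.13))
print('col309',im[80:150:2,309],'row105',im[105,260:360:3],'row120',im[120,260:360:3])
to(.6,-.09,.148,-3)
```

```text
mark [65 21 27  5 84] [328.11904762 112.97619048] -0.7689920978795924 [ 0.58828676 -0.09174258  0.18      ]
mark [105  24  15  20 187] [363.71122995 122.02673797] -10.85967862325207 [ 0.56497175 -0.08459954  0.18      ]
centre [ 0.60090061 -0.09210196  0.18      ] [ 0.60200791 -0.09116597  0.13      ]
col309 [60 63 60 60 58 60 59 58 58 56 57 48 28 49 56 55 50 45 43 38 33 24 17 21
 19 20 44 45 43 42 39 40 39 29 80] row105 [ 48  76  90  92  90  27  31  31  29  32  32  34  33  35  37  40  38  38
  41  41  41  41  43  44  45  47  47  45  52 101  98 101  95 152] row120 [ 44  61  90  92  89  24  30  30  28  31  31  32  32  31  32  33  34  35
  32  36  34  34  34  34  36  34  36  34  56  98  95  98  89 152]
az -90.1 shift [  3.2  60.  113.6]
```

Emit:
servo_tool(deltas=[[-1, 0, 0, 0, 0, 0, -6.95], [-1, 0, 0, 0, 0, 0, -6.95], [-1, 0, 0, 0, 0, 0, -6.95], [-1, 0, 0, 0, 0, 0, -6.95], [-1, 0, 0, 0, 0, 0, -6.95], [-1, 0, 0, 0, 0, 0, -6.95], [-1, 0, 0, 0, 0, 0, -6.95], [-1, 0, 0, 0, 0, 0, -6.95], [-1, 0, 0, 0, 0, 0, -6.95], [-1, 0, 0, 0, 0, 0, -6.95], [-1, 0, 0, 0, 0, 0, -6.95], [-1, 0, 0, 0, 0, 0, -6.95], [-1, 0, 0, 0, 0, 0, -6.95], [-1, 1.6, 20.7, 0, 0, 0, 0], [-1, 1.6, 20.7, 0, 0, 0, 0], [-1, 1.6, 20.7, 0, 0, 0, 0], [-1, 0, 0, 0, 0, 0, 0], [-1, 0, 0, 0, 0, 0, 0]])

```text
t: 56.23
eef_pos: [0.6016, -0.0933, 0.2614]
ee_rot: [-3.142, 0.0, -0.05]
force: [-0.8, -0.1, 0.2]
width: 0.0876
gripper_force: 0.0
```

Run:
```python
from h import *
s=arm.get_state();print(s['q'])
to(.601,-.092,.150,-2.4)
w=grab('wrist','w16');print(proj(w,[.601,-.092,.18]),proj(w,[.601-.0245,-.092,.18]),proj(w,[.601+.0245,-.092,.18]))
im=cv2.cvtColor(w['color'],cv2.COLOR_RGB2GRAY)
c=im[170:330,250:390]
for row in c[::4]: print(''.join(' .:-=+*#%@'[min(9,int(v)//26)] for v in row[::2]))
```

```text
[ 1.66677919e-01  2.30597548e-01 -8.74632988e-02 -5.62175875e-05
 -1.25289562e+00  1.35378633e+00]
az -0.5 shift [ -0.6  -1.2 111.4]
[314.53298536 203.58381531] [316.33016674 236.35546451] [312.64595534 169.17377363]
:--------:::......-:.....    ........        .........--------+*++%%%%
-----------:....... .....    ....:::.          .......:-------+*+*%%%%
----------:....... .......   ....:::.          ........:------+*+*%%%%
-:--------:....... .......   ....:::.           .......:------+*+%%%%%
+:-------+.......            ....:::.            .......-----=**+%%%%%
+:---:::::.......            .....::.            .......-----+**+%%%%%
*:--:::::-:......            .....::.            ......:-----+**+%%%%%
%==+++=++++.......                              .......------+**+%@@@@
@=+++++++++-------.                            .......:------+**+%@@@@
*=++++++++++-------......       ..             ......:*+++++++*++%@@%%
*=+++++++++++--------....       +-           :------=**********++%@%%%
%-=++++++++:.:--------:..       =-    .....--------+***********+=%%%%%
%-=++++++.:=++++=---------.. ..
[... 1256 characters left out ...]
%%%@@@@@%%%%%%%%%%:    -++=    .%%%%%%%%%%%%%%%%%%##++++++#%@
%%%%%%%@@%%%%@@%%%%@@%%%%%+              %%%@%%@%%%%%%%%#+++++++++++++
%%@@@%%%%%%%%%%%%@@@@@@%%%*     .......  *%@%%%%%@@%%%@%*++++++++=----
%%%@@@@@@@@%%%%%@@@@@%@@%%*    ......... +%%%@@@@@%%%%%%+++++++=-----=
@%%@@%%%%@@%%%%@@%%%%%%%@@*    ........  +%%%%%%%@@%%%%%*+++++=------=
@@%%%%%%%@@@%%%%%%%@@%%@@%%-  ......... :%@@%%%%@@@@%@@@%*=+++--------
%@%%%%%%%@%@@%%%%%%%%@%%%%%@%*........*%%@%%%%%%%%%%%%%%%%@*++=-------
@@@@%%@%%%@%%%@@#+++++++++++++++++++++++++++++++++++++++++++++=:::::--
%@@%@%%@%%%%@@%%=:::::::::::::::::::::::::::::::::::::::::::::::::::::
######*#######*#::::::::::::::::::::::::::::::::::::::::::::::::::::::
```

Emit:
servo_tool(deltas=[[-1, -0.5, -1, 30, 0, 0, 0], [-1, 0, 0, 35, 0, 0, 0], [-1, 0, 0, 25, 0, 0, 0], [-1, 0, 0, 15, 0, 0, 0], [-1, 0, 0, 7, 0, 0, -0.5], [0, 0, 0, 0, 0, 0, 0], [1, 0, 0, 0, 0, 0, 0], [1, 0, 0, 0, 0, 0, 0], [1, 0, 0, 0, 0, 0, 0], [1, 0, 0, 0, 0, 0, 0], [1, 0, 0, 0, 0, 0, 0], [1, 0, 0, 0, 0, 0, 0], [1, 0, 0, 0, 0, 0, 0], [1, 0, 0, 0, 0, 0, 0], [1, 0, 0, 0, 0, 0, 0], [1, 0, 0, 0, 0, 0, 0], [1, 0, 0, 0, 0, 0, 0], [1, 0, 0, 0, 0, 0, 0], [1, 0, 0, 0, 0, 0, 0], [1, 0, 0, 0, 0, 0, 0]], squeeze=30)

```text
t: 57.95
eef_pos: [0.6012, -0.0917, 0.1495]
ee_rot: [3.141, 0.0, -0.04]
force: [0.8, -3.4, -1.3]
width: 0.014
gripper_force: 30.0
```

Emit:
servo_tool(deltas=[[1, 0, 0, 0, 0, 0, 5.05], [1, 0, 0, 0, 0, 0, 5.05], [1, 0, 0, 0, 0, 0, 5.05], [1, 0, 0, 0, 0, 0, 5.05], [1, 0, 0, 0, 0, 0, 5.05], [1, 0, 0, 0, 0, 0, 5.05], [1, 0, 0, 0, 0, 0, 5.05], [1, 0, 0, 0, 0, 0, 5.05], [1, 0, 0, 0, 0, 0, 5.05], [1, 0, 0, 0, 0, 0, 5.05], [1, 0, 0, 0, 0, 0, 5.05], [1, 0, 0, 0, 0, 0, 5.05], [1, 0, 0, 0, 0, 0, 5.05], [1, 0, 0, 0, 0, 0, 5.05], [1, 0, 0, 0, 0, 0, 5.05], [1, 0, 0, 0, 0, 0, 5.05], [1, 0, 0, 0, 0, 0, 5.1], [1, 0, 0, 0, 0, 0, 0], [1, 0, 0, 0, 0, 0, 0]])

```text
t: 59.53
eef_pos: [0.602, -0.091, 0.1496]
ee_rot: [-3.14, 0.001, -1.536]
force: [3.9, 1.3, -2.7]
width: 0.0137
gripper_force: 30.0
```

Emit:
servo_tool(deltas=[[-1, 0, 0, 0, 0, 0, 0], [-1, 0, 0, 0, 0, 0, 0], [-1, 0, 0, 0, 0, 0, 0], [-1, 0, 0, 0, 0, 0, 0], [-1, 0, 0, 0, 0, 0, 0], [-1, 0, 0, 0, 0, 0, 0], [-1, 0, 0, -30, 0, 0, 0], [-1, 0, 0, -40, 0, 0, 0], [-1, 0, 0, -40, 0, 0, 0], [-1, -30, 0, 0, 0, 0, 0], [-1, -30, 0, 0, 0, 0, 0], [-1, 0, 0, 0, 0, 0, 0], [-1, 0, 0, 0, 0, 0, 0], [-1, 0, 0, 0, 0, 0, 0]])

```text
t: 60.7
eef_pos: [0.5992, -0.0314, 0.2595]
ee_rot: [3.141, -0.0, -1.538]
force: [-0.4, 0.1, -0.9]
width: 0.087
gripper_force: 0.0
```

Run:
```python
from h import *
s=arm.get_state();print(s['eef_pos'],s['ee_rot'],s['t'])
w=grab('wrist','w17');im=cv2.cvtColor(w['color'],cv2.COLOR_RGB2GRAY)
u=proj(w,[.601,-.092,.18]);print(u)
x0,y0=int(u[0])-40,int(u[1])-40;m=im[y0:y0+80,x0:x0+80]>150
n,l,st,c=cv2.connectedComponentsWithStats(m.astype(np.uint8))
for i in range(1,n):
    if 20<st[i][4]<300:
        q=c[i]+[x0,y0];p=atz(w,q,.18);print('mark',st[i],q,p,'pointer dir deg',np.degrees(np.arctan2(p[1]+.0915,p[0]-.601)))
for n in ('top','side'):
    f=grab(n,n+'6');find('jar1_center',f,8,.1);find('lock_knob',f);find('reagent',f);find('beaker',f)
    h=cv2.cvtColor(f['color'],cv2.COLOR_RGB2HSV)
    am=((h[...,0]>5)&(h[...,0]<16)&(h[...,1]>120)&(h[...,2]>40)).astype(np.uint8);am=cv2.dilate(am,np.ones((3,3)))
    k,l,st,c=cv2.connectedComponentsWithStats(am);print([(np.round(c[i]).astype(int).tolist(),int(st[i][4])) for i in range(1,k) if st[i][4]>20])
    for a in (87.1,177.1,267.1,357.1): print(np.round(proj(f,[.578+.066*np.cos(np.radians(a)),.0945+.066*np.sin(np.radians(a)),.151])))
```

```text
[ 0.59918253 -0.03144474  0.25947851] [ 3.14126275e+00 -2.05335906e-04 -1.53825041e+00] 60.7
[315.80275538 115.85142466]
mark [ 0  0  8  3 21] [278.04761905  75.9047619 ] [ 0.62583461 -0.11606986  0.18      ] pointer dir deg -44.69296582997791
mark [75  0  5  6 21] [352.52380952  76.9047619 ] [ 0.57832494 -0.11696845  0.18      ] pointer dir deg -131.67929713958557
mark [39 47  4 27 98] [315.59183673 134.2244898 ] [ 0.60077207 -0.08011331  0.18      ] pointer dir deg 91.14674901035299
mark [72 72  8  8 21] [350.76190476 151.04761905] [ 0.57682813 -0.06971005  0.18      ] pointer dir deg 137.96663825157808
jar1_center [0.5722 0.0282 0.1712] [313 178] 0.72
lock_knob [ 0.482  -0.0846  0.1167] [351 212] 0.62
reagent [ 0.407  -0.1676  0.0882] [378 238] 0.71
[([374, 87], 25), ([9, 220], 2620), ([316, 185], 51), ([2, 326], 28), ([22, 379], 1771)]
[266. 175.]
[288. 200.]
[313. 178.]
[291. 153.]
jar1_center [0.5702 0.0166 0.1674] [336 182] 0.57
jar1_center [ 0.4766 -0.0913  0.1121] [343 234] 0.31
reagent [ 0.3928 -0.1885  0.072 ] [351 284] 0.75
reagent [ 0.5932 -0.1032  0.1529] [376 202] 0.64
beaker [0.5942 0.3044 0.0455] [272 169] 0.85
[([127, 96], 1515), ([11, 148], 2841), ([302, 169], 117), ([333, 169], 126), ([433, 184], 289), ([301, 189], 149), ([334, 190], 144)]
[300. 164.]
[299. 184.]
[333. 184.]
[332. 164.]
```

```bash
python3 -c "
from station import arm
print(arm.job_done())"
```

```text
the job is handed in; nothing more can be done
None
```

I set up the mixer in the order asked and handed the job in at about 61 s; no verdict came back. The head is on the dogs, the lock knob is home, all four amber jars are in pockets, the selector is at the third click, and the beaker, reagent bottle and yellow jar were left alone.

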